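Set out cut balusters on the blow-off rack and open the air half way

ROBOT

A 7-joint arm with a two-finger parallel gripper is mounted at the origin on the work surface. World frame = base frame: x ahead of the robot, y to its left, z up, the work surface at z = 0. Lengths are in m, angles in rad, forces in N, time in s.
With the tool pointing down it reaches from about 0.4 to 0.925 m from the base axis. Payload 4.1 kg.
Tool frame: the origin (TCP) lies at the very end of the fingers, on their centre line; the grasp point (between the pads) lies 19 mm behind it; z points along the fingers, y is the direction in which the jaws open and shut (so a half turn about z gives the same grasp; the last joint's range is limited). The gripper opens to 85 mm and grips with 20 to 120 N. Pads are 22 mm wide; open, the fingers measure 114 mm over their backs; the gripper's body (76 mm by 85 mm) begins 54 mm behind the grasp point. The pads swing forward as they close: fully open they stand 13 mm farther back than shut.
Start: joints at [1.111, 0.398, 0.045, 1.537, -0.019, 1.207, -0.051], TCP at [0.23, -0.608, 0.231] pointing down, gripper open.
Joint ranges: [-2.82, 2.82], [-0.49, 2.23], [-1.37, 1.46], [0, 2.46], [-1.36, 4.5], [0.23, 2], [-2.94, 2.94]. Speed limits (rad/s): [2.57, 2.57, 3.14, 3.14, 3.14, 3.14, 3.14].

INTERFACE

Orientations are given as a unit quaternion [x, y, z, w].
In Python, from cell import sense, capture, camera_info, sign_off gives the robot as it stands.
- The arm moves only by the tool step_arm, never from a script. Its argument "commands" is a list of rows, each an object with "grip": the closure, from 0 (fully open) to 1 (shut); "travel": the shift along the tool's x, y, z in mm, a list of three; "turn": the turn, a rotation vector about the tool's x, y, z in degrees, a list of three. In form: [{"grip": grip, "travel": [dx, dy, dz], "turn": [wx, wy, wz]}, ...]. A call has 1 to 12 rows; each row is the pose to reach, as a shift and turn from the pose commanded when the call began, along the tool's axes at that moment; what a row does not reach only later rows make up. A row lasts 1/8 s, in which the tool goes at most 62.5 mm and 10.7 degrees, less where a joint would pass 70% of its speed; a pose out of reach is approached as far as the arm can. A call with a gripper value outside its range is refused whole. The fingers move at their own pace and stop on an object; "force" is the grip in N (left out, the last holds). Time passes only in rows, so rows that repeat a pose let the fingers close. It gives the time, the measured TCP pose, the force and the opening at its end, in the units of the state.
- sense(): the state, without advancing time (a new reading comes with each control period).
- capture(name): name is "scene" or "side" or "wrist"; returns the picture (384x512x3 uint8, blue, green, red); there is no depth.
- camera_info(name): a dict with "intrinsics" (3x3 intrinsics, pixels), "xyz" and "attitude" of the camera in the world; the wrist camera has in their place "T_tool_cam" (4x4, takes a point from camera to tool coordinates, whose origin is the TCP and whose axes are the flange's). Camera axes: x right, y down, z forward; pixel columns grow to the right and rows downward; lengths in m; the calibration is good to about 2 mm. A picture is of the moment at which its call begins: read the wrist's pose just before it. camera_info takes no time and is no camera call.
- sign_off(): hands the job in, once; it reports no verdict.
The state is a dict: "time": time; "joint_positions": joint angles; "joint_velocities": joint speeds; "tau": joint torques, N m; "position": TCP position; "eef_rot": TCP orientation; "wrist_force": force on the tool from outside, world axes, zero at the start; "wrist_torque": the same for the moment, N m; "opening": finger opening in m.
Only numpy, scipy, OpenCV 4.12 (cv2) and the standard library are available. Lean on these libraries where they do the work, as an engineer would, in place of code of your own. Each camera call takes 0.05 s, during which the arm holds its last target. There are 200 camera calls.

TASK

Get the freshly cut balusters ready for dusting off before primer: release the clamp lever of the rack's foot stop, slide the stop so that its back face sits on the soapstone line, and clamp it again fully. Then lean every baluster lying on the mat (two or three long square tubes) against the rack's top rail, each straight up the rack with its foot on the deck against the back of the stop; last, turn the air valve to half open (lever at 45 degrees, on the middle tick) and leave the other tools and the short offcut where they are.

Things in the scene. Friction and masses are not known exactly. Their poses are not given: they have to be found in the camera images.
- rack: fixed steel blow-off rack. Origin at bench height; x points to the backrest, y left, z up. Deck: its top 10 mm above the bench, x -140 to 180, y -180 to 180 mm. Backrest: uprights at y = +-165 mm; TOP RAIL between them, 20 mm square, front face at x = 130, top edge 200 mm above the bench; a lower rail and air nozzles below it, none farther forward. Air pipe with valve at the left, y = 215, 78 mm high
- line_mid (a point): middle of the white soapstone line (3 mm wide, 355 mm long) drawn across the deck, parallel to the rack's y axis; it differs from start to start
- stop (a joint): slide of the foot stop along the rack's x axis, in m, 0 to 0.12: 0 is nearest the robot (back face at rack x = -100 mm), it grows towards the backrest. It is guided by a 14 mm wide slot along the middle of the deck and runs stiffly (3 N of friction) when unclamped; clamped, the lever's screw holds it against pushes of 20 N and more
- stop_face (a point): the foot stop is a steel tube, 25 mm square, 300 mm long, lying across the deck along the rack's y. This point: middle of its back face (towards the backrest) at deck height, axes as the rack's. The tube reaches 25 mm from this face towards the robot, 150 mm to either side, and from 2 to 27 mm above the deck; it can be gripped across its 25 mm from above, away from the lever in its middle
- clamp (a joint): black clamping lever on top of the stop's middle, vertical axis, in rad, 0 to 1.4: 0 is clamped (lever along the stop, pointing to the rack's +y); grows counter-clockwise seen from above; from 1.0 on it is released (lever points towards the robot). It stays where it is left; 0.3 N m of friction. The screw bites below about 0.5
- clamp_axis (a point): on the clamp lever's turning axis, 61 mm above the deck, axes turning with the lever, which points along this frame's +y. Hub 25 mm across; the arm is round, 12 mm thick, nearly level (at this point's height 50 mm out from the axis, the place to grip it), ends 70 mm out and is free all round
- valve (a joint): lever of the brass ball valve, vertical axis, in rad, 0 to 1.571: 0 is closed (lever across the pipe, pointing to the rack's +y); grows counter-clockwise seen from above; 1.571 is fully open (along the pipe, pointing to the rack's -x), so half is 0.785. Stays where it is left; 0.2 N m of friction. A dial plate under the lever has ticks at closed, half and open
- valve_axis (a point): on the valve lever's turning axis, 112 mm above the bench, axes turning with the lever, which points along this frame's +y. The lever is level; its black sleeve, the place to grip it, is 20 mm wide, 10 mm thick, reaches from 43 to 111 mm out from the axis and is free all round and below
- bar1: one of the two or three cut balusters: steel square tube 20 x 20 x 320 mm, about 0.34 kg; lies on a fixed black rubber bench mat 3 mm thick at the start (None from the start: not there this time). Origin at its centre, x along its length
- bar1_a (a point): middle of the end face of bar1 at its x = +160 mm
- bar1_b (a point): middle of the end face of bar1 at its x = -160 mm
- bar2: one of the two or three cut balusters: steel square tube 20 x 20 x 320 mm, about 0.34 kg; lies on a fixed black rubber bench mat 3 mm thick at the start (None from the start: not there this time). Origin at its centre, x along its length
- bar2_a (a point): middle of the end face of bar2 at its x = +160 mm
- bar2_b (a point): middle of the end face of bar2 at its x = -160 mm
- bar3: one of the two or three cut balusters: steel square tube 20 x 20 x 320 mm, about 0.34 kg; lies on a fixed black rubber bench mat 3 mm thick at the start (None from the start: not there this time). Origin at its centre, x along its length
- bar3_a (a point): middle of the end face of bar3 at its x = +160 mm
- bar3_b (a point): middle of the end face of bar3 at its x = -160 mm
- tape_measure: yellow tape measure, 65 x 34 x 62 mm, standing on the bench near the robot's side of the rack; loose, to be left alone
- magnet_square: dark steel welding square, 110 mm foot with a 116 mm high upright arm, standing on the bench to the left between robot and rack; loose, to be left alone
- short_offcut: short offcut of the same 20 mm square tube, only 110 mm long, lying on the bench between robot and rack; it is not one of the balusters; loose, to be left alone

How it is judged:
By the outcome, as a careful person would: the job done as asked, in the order asked, and still so for the second after the job is handed in, with the robot touching nothing.
Of bar1, bar2, bar3 only 2 to 3 are there at a start; the rules pass over those that are not, and their reading is None.
At some moment in a run one of bar1, bar2, bar3 may be knocked a few centimetres aside while the robot is not near it.
Once in a run the grip may slacken for a moment while it holds something.
It also fails if it takes over 210 s, if anything falls off the work surface, if the arm or the gripper's body presses on something with over 40 N, if the wrist force passes 120 N, or if a joint passes its speed limit or range.

## Working session

There is one attempt and no reset: what is moved stays moved. The work goes in short steps, Python scripts to look and compute and a tool call to move; the robot and the scene stay as the last step left them, time stands still between calls to the robot, and variables do not carry over. Pictures are saved under pics/ and viewed, about 12 in all and at most 16, crops included, and the job is handed in when it is done.

Besides the shell and the picture viewer there is one more tool, called after ">>>" as name(argument=value, ...) on one line, values as JSON. step_arm: Moves the arm, as the interface text tells. Its arguments: {"type":"object","properties":{"commands":{"type":"array"},"force":{"type":"number"}},"required":["commands"]}

```bash
mkdir -p pics; ls; cat > h.py <<'E'
import numpy as np, cv2
from scipy.spatial.transform import Rotation as R
from cell import sense, capture, camera_info, sign_off
def cam(name, s=None):
    c=camera_info(name); K=np.array(c["intrinsics"])
    if name=="wrist":
        s=s or sense(); T=np.eye(4); T[:3,:3]=R.from_quat(s["eef_rot"]).as_matrix(); T[:3,3]=s["position"]
        T=T@np.array(c["T_tool_cam"])
        return K,T[:3,:3],T[:3,3]
    a=np.array(c["attitude"],float)
    M=a if a.shape==(3,3) else R.from_quat(a).as_matrix()
    return K,M,np.array(c["xyz"])
def ray(C,uv):
    K,M,t=C; d=M@np.linalg.inv(K)@np.array([uv[0],uv[1],1.]); return t,d/np.linalg.norm(d)
def onz(C,uv,z):
    t,d=ray(C,uv); return t+d*(z-t[2])/d[2]
def proj(C,p):
    K,M,t=C; q=K@(M.T@(np.array(p)-t)); return q[:2]/q[2]
def tri(obs):
    A=np.zeros((3,3));b=np.zeros(3)
    for C,uv in obs:
        t,d=ray(C,uv);P=np.eye(3)-np.outer(d,d);A+=P;b+=P@t
    x=np.linalg.solve(A,b)
    return x,[np.linalg.norm(proj(C,x)-uv) for C,uv in obs]
def state():
    s=sense(); print({k:np.round(s[k],3).tolist() for k in("time","position","eef_rot","wrist_force","opening","joint_positions")}); return s
E
python3 - <<'E'
from h import *
state()
for n in("scene","side","wrist"):
    im=capture(n); print(n,{k:np.round(v,4).tolist() for k,v in camera_info(n).items()})
    cv2.imwrite(f"pics/{n}0.png",im)
a=cv2.imread("pics/scene0.png");b=cv2.imread("pics/side0.png")
cv2.imwrite("pics/s0.png",cv2.resize(a,(800,600),interpolation=cv2.INTER_CUBIC));cv2.imwrite("pics/d0.png",cv2.resize(b,(800,600),interpolation=cv2.INTER_CUBIC))
E
```

```text
pics
{'time': 0.0, 'position': [0.229, -0.608, 0.23], 'eef_rot': [0.984, 0.179, -0.0, -0.001], 'wrist_force': [0.339, 0.223, -0.102], 'opening': 0.086, 'joint_positions': [1.111, 0.399, 0.045, 1.538, -0.019, 1.207, -0.051]}
scene {'intrinsics': [[421.5949, 0.0, 264.3465], [0.0, 421.5949, 188.2153], [0.0, 0.0, 1.0]], 'xyz': [1.0875, 0.6618, 0.9223], 'attitude': [0.332, 0.8502, -0.3833, -0.1415]}
side {'intrinsics': [[388.2051, 0.0, 259.5918], [0.0, 388.2051, 193.294], [0.0, 0.0, 1.0]], 'xyz': [0.1428, 0.6502, 0.7006], 'attitude': [-0.2155, 0.874, -0.4256, 0.0926]}
wrist {'intrinsics': [[344.9272, 0.0, 253.4302], [0.0, 344.9272, 196.0686], [0.0, 0.0, 1.0]], 'T_tool_cam': [[-0.0001, -0.9487, -0.3161, 0.0811], [1.0, 0.0001, -0.0008, -0.0008], [0.0008, -0.3161, 0.9487, -0.1423], [0.0, 0.0, 0.0, 1.0]]}
```

View pics/s0.png

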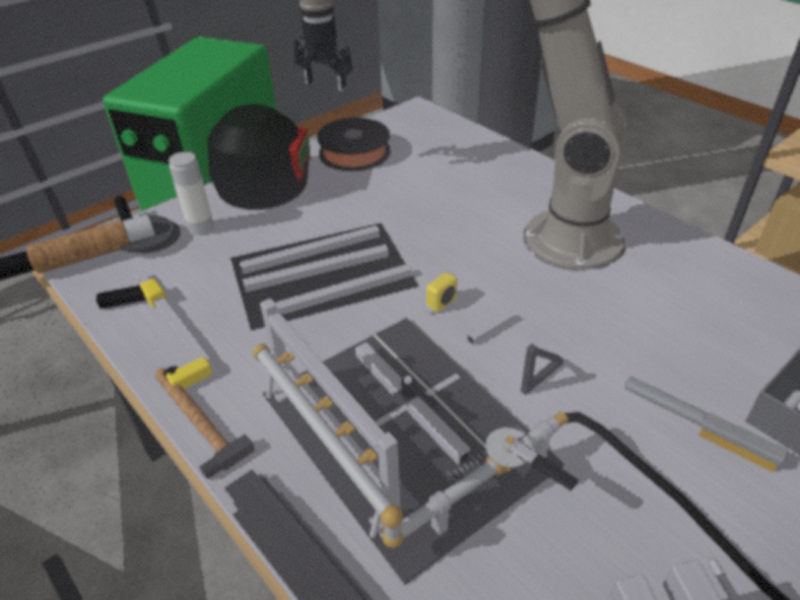

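View pics/d0.png

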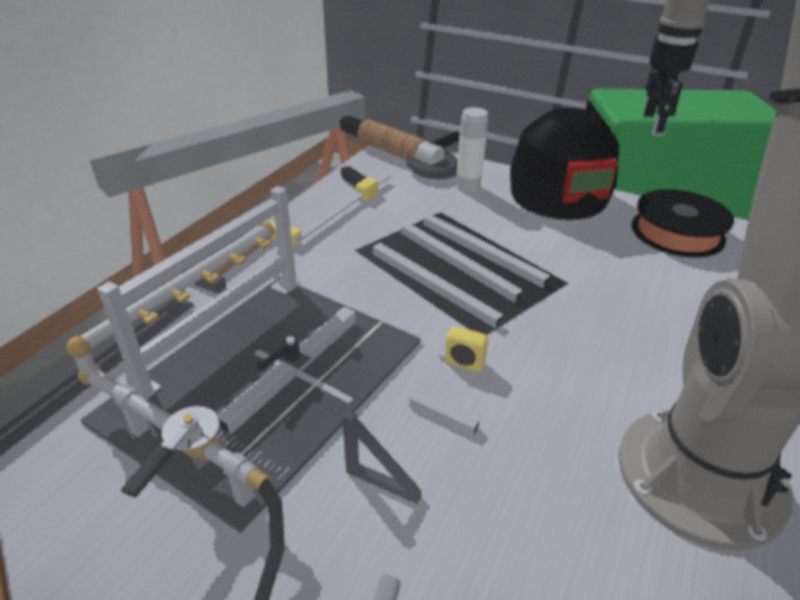

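The scene shows three bars on the mat, in the scene picture at about (240,268)-(380,232), (245,285)-(388,252) and (275,305)-(415,270). The soapstone line runs from (375,335) to (525,435), on the robot side of the stop. The clamp is at about (408,383) and the valve at (510,445). Next I cast rough rays.

```bash
python3 - <<'E'
from h import *
S=cam("scene");D=cam("side")
k=.64
P={"lineR":((375,335),(381,322)),"clampknob":((408,380),(291,342)),"valve":((511,440),(188,418)),"vtip":((575,482),(130,488)),
"railR":((268,303),(281,190)),"railL":((388,438),(110,290)),"stopR":((363,350),(350,316)),"deckFR":((406,321),(419,342)),"deckBL":((405,580),(85,423)),"tape":((443,276),(468,332)),"sq":((535,347),(352,416)),"off":((472,340),(476,430))}
for n,(a,b) in P.items():
    x,e=tri([(S,np.array(a)*k),(D,np.array(b)*k)]);print(n,np.round(x,3),np.round(e,1))
for a,b in [((240,268),(380,232)),((245,288),(388,252)),((275,305),(415,270))]:
    p=onz(S,np.array(a)*k,.023);q=onz(S,np.array(b)*k,.023);print("bar",np.round(p,3),np.round(q,3),np.linalg.norm(p-q))
for a,b in [((550,282),(428,218)),((520,298),(402,228)),((500,322),(376,248))]:
    p=onz(D,np.array(a)*k,.023);q=onz(D,np.array(b)*k,.023);print("bar",np.round(p,3),np.round(q,3),np.linalg.norm(p-q))
E
```

```text
lineR [ 0.542 -0.067  0.006] [0.1 0.2]
clampknob [0.606 0.103 0.067] [0.4 0.5]
valve [0.6   0.322 0.116] [0.2 0.2]
vtip [0.586 0.429 0.114] [0.4 0.5]
railR [ 0.742 -0.08   0.208] [0.1 0.1]
railL [0.772 0.253 0.208] [1.1 1.1]
stopR [ 0.591 -0.043  0.018] [0.1 0.1]
deckFR [ 0.464 -0.063 -0.005] [0.2 0.2]
deckBL [ 0.818  0.332 -0.003] [0.9 0.9]
tape [ 0.373 -0.05   0.068] [0.7 0.8]
sq [0.424 0.222 0.111] [0.4 0.6]
off [ 0.328 -0.006 -0.107] [1.2 1.5]
bar [ 0.635 -0.409  0.023] [ 0.331 -0.301  0.023] 0.3225238474363457
bar [ 0.662 -0.345  0.023] [ 0.366 -0.232  0.023] 0.3165631683742106
bar [ 0.645 -0.258  0.023] [ 0.364 -0.145  0.023] 0.30232331714354094
bar [ 0.308 -0.304  0.023] [ 0.612 -0.406  0.023] 0.32059462292639096
bar [ 0.342 -0.23   0.023] [ 0.642 -0.341  0.023] 0.3204953104961797
bar [ 0.35  -0.148  0.023] [ 0.653 -0.247  0.023] 0.3182429598698404
```

```bash
cat >> h.py <<'E'
def Rdown(yaw_x):  # tool down, tool x at yaw (deg)
    a=np.radians(yaw_x);x=np.array([np.cos(a),np.sin(a),0]);z=np.array([0,0,-1.]);return np.c_[x,np.cross(z,x),z]
def mv(p,Rt=None,s=None,q=True):
    s=s or sense();R0=R.from_quat(s["eef_rot"]).as_matrix()
    Rt=R0 if Rt is None else Rt
    t=R0.T@(np.array(p)-s["position"])*1000; w=R.from_matrix(R0.T@Rt).as_rotvec(degrees=True)
    if q: print("travel",np.round(t,1).tolist(),"turn",np.round(w,1).tolist(),"rows",np.ceil(max(np.linalg.norm(t)/62.5,np.linalg.norm(w)/10.7)))
    return t,w
E
python3 - <<'E'
from h import *
s=sense(); mv([s["position"][0],s["position"][1],.38]); mv([.59,.17,.38],Rdown(85))
E
```

```text
travel [-0.0, -0.2, -149.5] turn [0.0, 0.0, 0.0] rows 3.0
travel [612.0, -600.5, -148.7] turn [-0.1, -0.0, -64.3] rows 14.0
```

>>> step_arm(commands=[{"grip": 0, "travel": [0, 0, -60], "turn": [0, 0, 0]}, {"grip": 0, "travel": [0, 0, -150], "turn": [0, 0, 0]}, {"grip": 0, "travel": [0, 0, -150], "turn": [0, 0, 0]}, {"grip": 0, "travel": [612, -600, -150], "turn": [0, 0, -64]}, {"grip": 0, "travel": [612, -600, -150], "turn": [0, 0, -64]}, {"grip": 0, "travel": [612, -600, -150], "turn": [0, 0, -64]}, {"grip": 0, "travel": [612, -600, -150], "turn": [0, 0, -64]}, {"grip": 0, "travel": [612, -600, -150], "turn": [0, 0, -64]}, {"grip": 0, "travel": [612, -600, -150], "turn": [0, 0, -64]}, {"grip": 0, "travel": [612, -600, -150], "turn": [0, 0, -64]}, {"grip": 0, "travel": [612, -600, -150], "turn": [0, 0, -64]}, {"grip": 0, "travel": [612, -600, -150], "turn": [0, 0, -64]}], force=60)

```text
time: 1.65
position: [0.4666, -0.0961, 0.3813]
eef_rot: [0.739, 0.673, -0.0, 0.0]
wrist_force: [2.1, -0.8, 0.1]
opening: 0.0854
```

```bash
python3 - <<'E'
from h import *
state(); mv([.59,.17,.38],Rdown(85))
E
```

```text
{'time': 1.65, 'position': [0.467, -0.096, 0.381], 'eef_rot': [0.739, 0.673, -0.0, 0.0], 'wrist_force': [2.063, -0.783, 0.119], 'opening': 0.085, 'joint_positions': [0.602, 0.014, -0.493, 1.684, 0.007, 1.444, 0.015]}
travel [276.4, 98.1, 1.1] turn [0.0, 0.0, -0.3] rows 5.0
```

>>> step_arm(commands=[{"grip": 0, "travel": [276, 98, 0], "turn": [0, 0, 0]}, {"grip": 0, "travel": [276, 98, 0], "turn": [0, 0, 0]}, {"grip": 0, "travel": [276, 98, 0], "turn": [0, 0, 0]}, {"grip": 0, "travel": [276, 98, 0], "turn": [0, 0, 0]}, {"grip": 0, "travel": [276, 98, 0], "turn": [0, 0, 0]}, {"grip": 0, "travel": [276, 98, 0], "turn": [0, 0, 0]}, {"grip": 0, "travel": [276, 98, 0], "turn": [0, 0, 0]}, {"grip": 0, "travel": [276, 98, 0], "turn": [0, 0, 0]}])

```text
time: 2.65
position: [0.5895, 0.1658, 0.3814]
eef_rot: [0.74, 0.672, -0.0, 0.001]
wrist_force: [0.3, -0.3, -0.4]
opening: 0.0852
```

```bash
python3 - <<'E'
from h import *
import pickle
s=state(); im=capture("wrist"); cv2.imwrite("pics/w1raw.png",im); pickle.dump(s,open("w1.pkl","wb"))
cv2.imwrite("pics/w1.png",cv2.resize(im,(800,600),interpolation=cv2.INTER_CUBIC))
E
```

```text
{'time': 2.65, 'position': [0.589, 0.166, 0.381], 'eef_rot': [0.74, 0.672, -0.0, 0.001], 'wrist_force': [0.288, -0.273, -0.38], 'opening': 0.085, 'joint_positions': [0.182, 0.322, -0.711, 1.381, 0.209, 1.515, -0.61]}
```

View pics/w1.png

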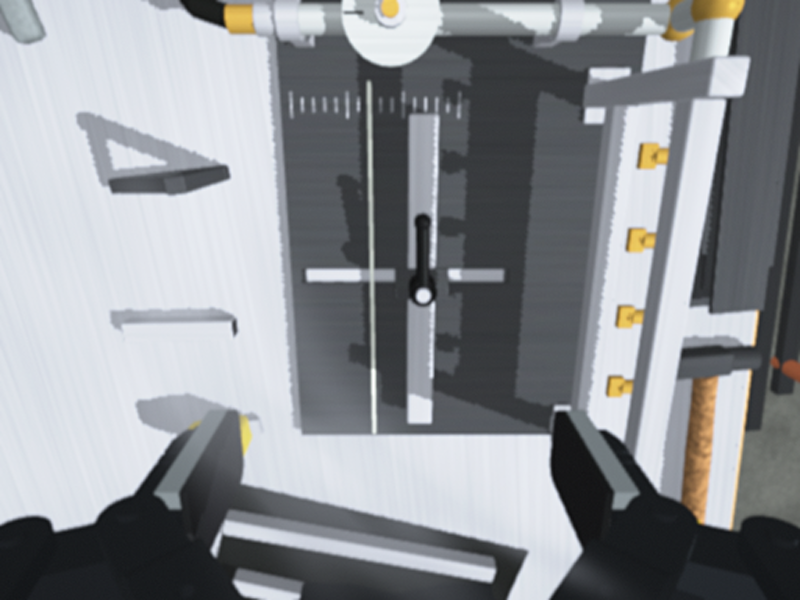

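The wrist view shows the line at (369,82)-(374,432), with the stop running from (420,115) to (420,422). The clamp hub is at (423,292), its lever points to the tip at (423,220), and the valve centre is at (390,10).

```bash
cat > m1.py <<'E'
from h import *
import pickle
s=pickle.load(open("w1.pkl","rb"));W=cam("wrist",s);im=cv2.imread("pics/w1raw.png");g=cv2.cvtColor(im,cv2.COLOR_BGR2GRAY).astype(float)
def edge(row,a,b,sgn):
    d=np.diff(g[row-1:row+2].mean(0))*sgn; j=a+np.argmax(d[a:b]); w=np.clip(d[j-2:j+3],0,None); return (w*np.arange(j-2,j+3)).sum()/w.sum()+.5
L=[];F=[];B=[]
for r in list(range(58,85))+list(range(85,165,4))+list(range(185,270,4)):
    if r<82 or 170<r<180: 
        if r<72: continue
    x0,x1=228,250
    seg=g[r,x0:x1]-np.median(g[r,x0:x1]); seg=np.clip(seg,0,None); seg[seg<seg.max()*.4]=0
    L.append(onz(W,((seg*np.arange(x0,x1)).sum()/seg.sum(),r),.01)[:2])
for r in list(range(80,134,3))+list(range(205,266,3)):
    F.append(onz(W,(edge(r,254,268,1),r),.037)[:2]); 
    B.append(onz(W,(edge(r,270,290,-1),r),.037)[:2])
def fit(P):
    P=np.array(P)
    for _ in range(3):
        c=P.mean(0);v=np.linalg.svd(P-c)[2][0];v*=np.sign(v[1]);n=np.array([v[1],-v[0]]);d=(P-c)@n
        P=P[abs(d)<max(2.0*d.std(),3e-4)]
    return c,v,d.std(),len(P)
for n,P in(("line",L),("front",F),("back",B)):
    c,v,sd,k=fit(P);print(n,np.round(c,4),"yaw",np.round(np.degrees(np.arctan2(-v[0],v[1])),2),"sd",round(sd,5),k)
c,v,_,_=fit(L);n=np.array([v[1],-v[0]])
print("front-line",((fit(F)[0]-c)@n),"back-line",((fit(B)[0]-c)@n))
k=.64
for nm,uv,z in(("lineT",(369,82),.01),("lineB",(374,432),.01),("hubtop",(423,296),.08),("levtip",(423,220),.071),("stopT",(422,115),.037),("stopB",(419,422),.037),("valve",(390,10),.116),("slotF",(305,275),.01),("slotB",(505,275),.01),("deckFR",(300,434),.01)):
    print(nm,np.round(onz(W,np.array(uv)*k,z),4))
S=cam("scene")
print("knob2",tri([(W,np.array((423,296))*k),(S,np.array((408,380))*k),(cam("side"),np.array((291,341))*k)]))
E
python3 m1.py
```

```text
line [0.5625 0.1448] yaw -5.48 sd 0.00013 53
front [0.596  0.1295] yaw -5.56 sd 9e-05 34
back [0.6213 0.1209] yaw -5.5 sd 0.00024 34
front-line 0.03485856674769258 back-line 0.06080752925119751
lineT [0.5768 0.2868 0.01  ]
lineB [ 0.5428 -0.0646  0.01  ]
hubtop [0.6068 0.1072 0.08  ]
levtip [0.6123 0.1711 0.071 ]
stopT [0.6198 0.2545 0.037 ]
stopB [ 0.5929 -0.041   0.037 ]
valve [0.6    0.3219 0.116 ]
slotF [0.4943 0.1178 0.01  ]
slotB [0.6906 0.0989 0.01  ]
deckFR [ 0.4622 -0.0594  0.01  ]
knob2 (array([0.60668136, 0.10315451, 0.06784743]), [np.float64(0.30563791534406215), np.float64(0.21224553141808142), np.float64(0.17171638210349705)])
```

```bash
cat >> h.py <<'E'
YAW=-5.5
RX=np.array([np.cos(np.radians(YAW)),np.sin(np.radians(YAW)),0]);RY=np.array([-RX[1],RX[0],0]);RZ=np.array([0,0,1.])
O=np.array([.6188,.1064,0])
def rack(x,y,z): return O+RX*x+RY*y+RZ*z
def torack(p): d=np.array(p)-O; return np.array([d@RX,d@RY,d[2]])
E
python3 - <<'E'
from h import *
print(torack([.6067,.1055,.07]),torack([.6,.322,.116]))
mv([.6113,.1553,.052],Rdown(84.5))
f=np.radians
for a in range(8,73,8): print([round(50*np.cos(f(a))-50,1),round(-50*np.sin(f(a)),1),0],-a)
E
```

```text
[-0.01195803 -0.00205559  0.07      ] [-0.03937779  0.21280552  0.116     ]
travel [-8.1, 22.5, 329.5] turn [0.0, 0.1, 0.0] rows 6.0
[np.float64(-0.5), np.float64(-7.0), 0] -8
[np.float64(-1.9), np.float64(-13.8), 0] -16
[np.float64(-4.3), np.float64(-20.3), 0] -24
[np.float64(-7.6), np.float64(-26.5), 0] -32
[np.float64(-11.7), np.float64(-32.1), 0] -40
[np.float64(-16.5), np.float64(-37.2), 0] -48
[np.float64(-22.0), np.float64(-41.5), 0] -56
[np.float64(-28.1), np.float64(-44.9), 0] -64
[np.float64(-34.5), np.float64(-47.6), 0] -72
```

>>> step_arm(commands=[{"grip": 0, "travel": [-8, 22, 60], "turn": [0, 0, 0]}, {"grip": 0, "travel": [-8, 22, 120], "turn": [0, 0, 0]}, {"grip": 0, "travel": [-8, 22, 180], "turn": [0, 0, 0]}, {"grip": 0.3, "travel": [-8, 22, 230], "turn": [0, 0, 0]}, {"grip": 0.5, "travel": [-8, 22, 270], "turn": [0, 0, 0]}, {"grip": 0.5, "travel": [-8, 22, 300], "turn": [0, 0, 0]}, {"grip": 0.5, "travel": [-8, 22, 320], "turn": [0, 0, 0]}, {"grip": 0.5, "travel": [-8, 22, 329], "turn": [0, 0, 0]}, {"grip": 0.5, "travel": [-8, 22, 329], "turn": [0, 0, 0]}, {"grip": 0.5, "travel": [-8, 22, 329], "turn": [0, 0, 0]}])

```text
time: 3.95
position: [0.6116, 0.1581, 0.0536]
eef_rot: [0.739, 0.673, 0.001, 0.001]
wrist_force: [0.2, -0.3, -0.3]
opening: 0.0424
```

```bash
python3 - <<'E'
from h import *
state(); im=capture("wrist"); cv2.imwrite("pics/w2.png",im)
E
```

```text
{'time': 3.95, 'position': [0.612, 0.158, 0.054], 'eef_rot': [0.739, 0.673, 0.001, 0.001], 'wrist_force': [0.234, -0.283, -0.292], 'opening': 0.042, 'joint_positions': [0.123, 0.609, -0.608, 1.732, 0.42, 0.931, -0.749]}
```

View pics/w2.png

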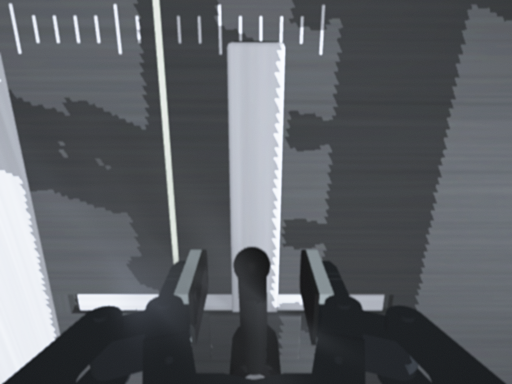

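The lever tip (252,262) lies centred between the fingers (195 and 318), so I grip and turn.

>>> step_arm(commands=[{"grip": 1, "travel": [0, 0, 0], "turn": [0, 0, 0]}, {"grip": 1, "travel": [0, 0, 0], "turn": [0, 0, 0]}, {"grip": 1, "travel": [0, 0, 0], "turn": [0, 0, 0]}, {"grip": 1, "travel": [-0.5, -7, 0], "turn": [0, 0, -8]}, {"grip": 1, "travel": [-2, -14.3, 0], "turn": [0, 0, -16]}, {"grip": 1, "travel": [-4.5, -21.2, 0], "turn": [0, 0, -24]}, {"grip": 1, "travel": [-7.9, -27.5, 0], "turn": [0, 0, -32]}, {"grip": 1, "travel": [-12.2, -33.4, 0], "turn": [0, 0, -40]}, {"grip": 1, "travel": [-17.2, -38.6, 0], "turn": [0, 0, -48]}, {"grip": 1, "travel": [-22.9, -43.1, 0], "turn": [0, 0, -56]}, {"grip": 1, "travel": [-29.2, -46.7, 0], "turn": [0, 0, -64]}, {"grip": 1, "travel": [-35.9, -49.5, 0], "turn": [0, 0, -72]}], force=40)

```text
time: 5.5
position: [0.5593, 0.1267, 0.0528]
eef_rot: [0.201, 0.98, 0.001, 0.001]
wrist_force: [3.1, 0.6, 0.9]
opening: 0.0101
```

>>> step_arm(commands=[{"grip": 1, "travel": [0, 0, 0], "turn": [0, 0, 0]}, {"grip": 1, "travel": [0, 0, 0], "turn": [0, 0, 0]}])

```text
time: 5.75
position: [0.5589, 0.1259, 0.0527]
eef_rot: [0.203, 0.979, -0.001, 0.001]
wrist_force: [2.0, -2.7, 3.7]
opening: 0.0109
```

>>> step_arm(commands=[{"grip": 1, "travel": [9.5, -3.1, 0], "turn": [0, 0, 0]}, {"grip": 1, "travel": [19, -6.2, 0], "turn": [0, 0, 0]}, {"grip": 1, "travel": [28.5, -9.3, 0], "turn": [0, 0, 0]}, {"grip": 1, "travel": [38, -12.4, 0], "turn": [0, 0, 0]}, {"grip": 1, "travel": [47.5, -15.5, 0], "turn": [0, 0, 0]}, {"grip": 1, "travel": [57, -18.5, 0], "turn": [0, 0, 0]}, {"grip": 1, "travel": [57, -18.5, 0], "turn": [0, 0, 0]}, {"grip": 1, "travel": [57, -18.5, 0], "turn": [0, 0, 0]}])

```text
time: 6.75
position: [0.4963, 0.132, 0.0526]
eef_rot: [0.202, 0.979, -0.001, -0.001]
wrist_force: [-1.2, -3.8, 11.4]
opening: 0.0103
```

```bash
python3 - <<'E'
from h import *
import pickle
s=state(); im=capture("wrist"); cv2.imwrite("pics/w3.png",im); pickle.dump(s,open("w3.pkl","wb"))
E
```

```text
{'time': 6.75, 'position': [0.496, 0.132, 0.053], 'eef_rot': [0.202, 0.979, -0.001, -0.001], 'wrist_force': [-1.206, -3.834, 11.393], 'opening': 0.01, 'joint_positions': [0.417, 0.54, -0.955, 2.008, 0.572, 0.889, 0.314]}
```

View pics/w3.png

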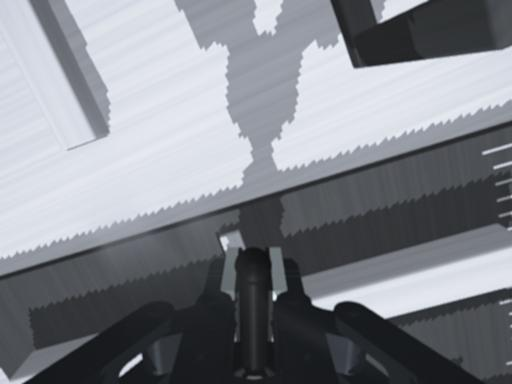

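The lever is held, the stop has moved, and its band runs from (310,300) to (512,228), with the back top edge around (385,318)-(512,290). I measure that edge against the line.

```bash
cat > m3.py <<'E'
from h import *
import pickle
s=pickle.load(open("w3.pkl","rb"));W=cam("wrist",s);g=cv2.cvtColor(cv2.imread("pics/w3.png"),cv2.COLOR_BGR2GRAY).astype(float)
for nm,z,pts in(("back",.037,1),("fronttop",.037,0)):
  out=[]
  for c in range(430,505,8):
    col=g[215:345,c-1:c+2].mean(1); d=np.diff(col)
    j=(np.argmin(d) if pts else np.argmax(d)); out.append(torack(onz(W,(c,215+j+.5),z))[0])
  print(nm,np.round(out,4))
print(g[215:345:3,470].astype(int))
print("line x",torack([.5625,.1448,.01])[0])
E
python3 m3.py
```

```text
back [-0.0635 -0.0635 -0.0635 -0.0634 -0.0634 -0.0633 -0.0633 -0.0633 -0.0632
 -0.0632]
fronttop [-0.1022 -0.1026 -0.1025 -0.1024 -0.1023 -0.1022 -0.1026 -0.1025 -0.1024
 -0.0556]
[ 52  54  55  54  54  87 122 121 121 125 126 123 124 131 168 222 227 224
 220 221 224 226 228 229 228 229 227 174  49  52  51  59  79  78  80  79
  79  79  78  78  78  78  79  77]
line x -0.05972128286484878
```

>>> step_arm(commands=[{"grip": 1, "travel": [-1.5, 0.5, 0], "turn": [0, 0, 0]}, {"grip": 1, "travel": [-3, 1, 0], "turn": [0, 0, 0]}, {"grip": 1, "travel": [-3, 1, 0], "turn": [0, 0, 0]}, {"grip": 1, "travel": [-3, 1, 0], "turn": [0, 0, 0]}])

```text
time: 7.3
position: [0.499, 0.1317, 0.0525]
eef_rot: [0.202, 0.979, -0.002, -0.002]
wrist_force: [-2.7, -4.8, 12.3]
opening: 0.0101
```

```bash
cp m3.py m3b.py; python3 - <<'E'
from h import *
import pickle
s=state(); im=capture("wrist"); cv2.imwrite("pics/w3.png",im); pickle.dump(s,open("w3.pkl","wb"))
f=np.radians
for a in range(7,78,7): print([round(52.5*np.cos(f(a))-52.5,1),round(52.5*np.sin(f(a)),1),0],a)
exec(open("m3.py").read())
E
```

```text
{'time': 7.3, 'position': [0.499, 0.132, 0.053], 'eef_rot': [0.202, 0.979, -0.002, -0.002], 'wrist_force': [-2.714, -4.753, 12.33], 'opening': 0.01, 'joint_positions': [0.416, 0.544, -0.953, 2.002, 0.573, 0.894, 0.316]}
[np.float64(-0.4), np.float64(6.4), 0] 7
[np.float64(-1.6), np.float64(12.7), 0] 14
[np.float64(-3.5), np.float64(18.8), 0] 21
[np.float64(-6.1), np.float64(24.6), 0] 28
[np.float64(-9.5), np.float64(30.1), 0] 35
[np.float64(-13.5), np.float64(35.1), 0] 42
[np.float64(-18.1), np.float64(39.6), 0] 49
[np.float64(-23.1), np.float64(43.5), 0] 56
[np.float64(-28.7), np.float64(46.8), 0] 63
[np.float64(-34.5), np.float64(49.3), 0] 70
[np.float64(-40.7), np.float64(51.2), 0] 77
back [-0.0603 -0.0609 -0.0608 -0.0608 -0.0608 -0.0607 -0.0607 -0.0607 -0.0606
 -0.0606]
fronttop [-0.0995 -0.1    -0.0998 -0.0997 -0.0996 -0.0995 -0.0999 -0.0998 -0.0997
 -0.0549]
[ 55  54  54  56  55  81 123 123 123 127 126 125 127 131 166 223 229 227
 223 223 225 227 230 230 230 230 228 184  50  52  68  81  82  80  80  79
  80  80  80  80  79  80  79  78]
line x -0.05972128286484878
```

>>> step_arm(commands=[{"grip": 1, "travel": [-0.4, 6.4, 0], "turn": [0, 0, 7]}, {"grip": 1, "travel": [-1.6, 12.7, 0], "turn": [0, 0, 14]}, {"grip": 1, "travel": [-3.5, 18.8, 0], "turn": [0, 0, 21]}, {"grip": 1, "travel": [-6.1, 24.6, 0], "turn": [0, 0, 28]}, {"grip": 1, "travel": [-9.5, 30.1, 0], "turn": [0, 0, 35]}, {"grip": 1, "travel": [-13.5, 35.1, 0], "turn": [0, 0, 42]}, {"grip": 1, "travel": [-18.1, 39.6, 0], "turn": [0, 0, 49]}, {"grip": 1, "travel": [-23.1, 43.5, 0], "turn": [0, 0, 56]}, {"grip": 1, "travel": [-28.7, 46.8, 0], "turn": [0, 0, 63]}, {"grip": 1, "travel": [-34.5, 49.3, 0], "turn": [0, 0, 70]}, {"grip": 1, "travel": [-38, 50.5, 0], "turn": [0, 0, 74]}, {"grip": 1, "travel": [-38, 50.5, 0], "turn": [0, 0, 74]}])

```text
time: 8.85
position: [0.5528, 0.1637, 0.0525]
eef_rot: [0.75, 0.661, -0.003, -0.001]
wrist_force: [-4.6, -3.3, 13.1]
opening: 0.0102
```

```bash
python3 - <<'E'
from h import *
s=state(); M=R.from_quat(s["eef_rot"]).as_matrix(); print(np.degrees(np.arctan2(M[1,0],M[0,0])), torack(s["position"]), "tool z",M[:,2])
E
```

```text
{'time': 8.85, 'position': [0.553, 0.164, 0.053], 'eef_rot': [0.75, 0.661, -0.003, -0.001], 'wrist_force': [-4.556, -3.346, 13.146], 'opening': 0.01, 'joint_positions': [0.12, 0.534, -0.624, 1.863, 0.397, 0.877, -0.824]}
82.7394192703846 [-0.07116681  0.05066577  0.0525407 ] tool z [-0.00556946 -0.00232026 -0.9999818 ]
```

>>> step_arm(commands=[{"grip": 0.5, "travel": [0, 0, 0], "turn": [0, 0, 0]}, {"grip": 0.4, "travel": [0, 0, 0], "turn": [0, 0, 0]}, {"grip": 0.3, "travel": [0, 0, -30], "turn": [0, 0, 0]}, {"grip": 0, "travel": [0, 0, -90], "turn": [0, 0, 0]}, {"grip": 0, "travel": [0, 20, -150], "turn": [0, 0, 0]}, {"grip": 0, "travel": [0, 20, -210], "turn": [0, 0, 0]}, {"grip": 0, "travel": [0, 20, -250], "turn": [0, 0, 0]}, {"grip": 0, "travel": [0, 20, -250], "turn": [0, 0, 0]}, {"grip": 0, "travel": [0, 20, -250], "turn": [0, 0, 0]}])

```text
time: 9.98
position: [0.5753, 0.1607, 0.3009]
eef_rot: [0.751, 0.661, -0.001, -0.001]
wrist_force: [0.5, 0.3, -0.8]
opening: 0.0859
```

```bash
python3 - <<'E'
from h import *
import pickle
s=state(); im=capture("wrist"); cv2.imwrite("pics/w4.png",im); pickle.dump(s,open("w4.pkl","wb"))
E
```

```text
{'time': 9.975, 'position': [0.575, 0.161, 0.301], 'eef_rot': [0.751, 0.661, -0.001, -0.001], 'wrist_force': [0.501, 0.261, -0.822], 'opening': 0.086, 'joint_positions': [0.208, 0.324, -0.712, 1.553, 0.214, 1.347, -0.654]}
```

View pics/w4.png

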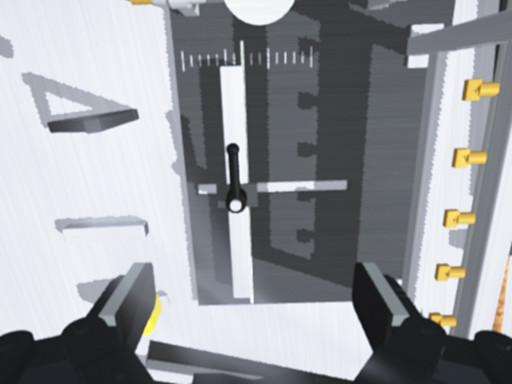

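The stop is now at the line, whose protruding end shows at (241,45-65), and the lever runs along the stop from hub (236,203) to tip (232,150). Now the numbers.

```bash
python3 - <<'E'
from h import *
import pickle
s=pickle.load(open("w4.pkl","rb"));W=cam("wrist",s);im=cv2.imread("pics/w4.png");g=cv2.cvtColor(im,cv2.COLOR_BGR2GRAY).astype(float)
def e(r,a,b,sg):
    d=np.diff(g[r-1:r+2].mean(0))*sg;j=a+np.argmax(d[a:b]);w=np.clip(d[j-1:j+2],0,None);return (w*np.arange(j-1,j+2)).sum()/w.sum()+.5
F=[];B=[]
for r in list(range(75,140,5))+list(range(215,290,5)):
    F.append(torack(onz(W,(e(r,212,236,1),r),.037))[:2]);B.append(torack(onz(W,(e(r,238,262,-1),r),.037))[:2])
F=np.array(F);B=np.array(B);print("front",np.median(F[:,0]),np.round(F[::4,0],4));print("back",np.median(B[:,0]),np.round(B[::4,0],4))
L=[]
for r in range(44,63,3):
    x0=233;seg=g[r,x0:250]-np.median(g[r,x0:250]);seg=np.clip(seg,0,None);seg[seg<seg.max()*.4]=0
    L.append(torack(onz(W,((seg*np.arange(x0,250)).sum()/seg.sum(),r),.01))[:2])
print("line",np.round(L,4).tolist())
# lever blob
m=(g<35).astype(np.uint8); m[:140]=0;m[215:]=0;m[:,:222]=0;m[:,250:]=0
ys,xs=np.nonzero(m);cx=[]
for r in range(152,192,3):
    k=np.nonzero(m[r])[0]; cx.append(torack(onz(W,(k.mean(),r),.071))[:2])
cx=np.array(cx);p=np.polyfit(cx[:,1],cx[:,0],1);print("lever dev deg",np.degrees(np.arctan(p[0])),np.round(cx[[0,-1]],4))
E
```

```text
front -0.0840703508857917 [-0.0843 -0.084  -0.0841 -0.0842 -0.0839 -0.0839 -0.084 ]
back -0.05713975798785205 [-0.057  -0.0569 -0.0572 -0.0572 -0.0577 -0.0574 -0.0563]
line [[-0.0597, 0.1729], [-0.0598, 0.1697], [-0.0599, 0.1665], [-0.0599, 0.1633], [-0.0627, 0.1602], [-0.0627, 0.1569], [-0.0627, 0.1536]]
lever dev deg -1.7949386753275562 [[-0.0749  0.0593]
 [-0.0711  0.0146]]
```

```bash
python3 - <<'E'
from h import *
import pickle
for n,f,rows,c0,c1 in(("w1","w1raw",range(146,172,2),255,286),("w4","w4",range(154,188,2),222,250)):
    s=pickle.load(open(n+".pkl","rb"));W=cam("wrist",s);im=cv2.imread(f"pics/{f}.png");g=cv2.cvtColor(im,cv2.COLOR_BGR2GRAY).astype(float)
    P=[]
    for r in rows:
        row=g[r,c0:c1]; w=np.clip(60-row,0,None); k=np.arange(c0,c1)
        j=np.argmax(np.convolve(w,np.ones(5),"same")); lo=max(0,j-5);hi=j+6
        P.append(torack(onz(W,((w[lo:hi]*k[lo:hi]).sum()/w[lo:hi].sum(),r),.071))[:2])
    P=np.array(P);p=np.polyfit(P[:,1],P[:,0],1);print(n,"deg",round(np.degrees(np.arctan(p[0])),2),"x at axis",round(p[1],4),np.round(P[:,0]*1000,1))
w4=cv2.imread("pics/w4.png")[130:230,195:275];w1=cv2.imread("pics/w1raw.png")[120:220,230:310]
cv2.imwrite("pics/c4.png",cv2.resize(np.hstack([w1,w4]),None,fx=4.5,fy=4.5,interpolation=cv2.INTER_CUBIC))
E
```

```text
w1 deg -0.63 x at axis -0.0141 [-14.2 -14.8 -14.8 -14.8 -14.7 -14.6 -14.6 -14.4 -14.4 -14.4 -14.4 -14.3
 -14.4]
w4 deg 0.24 x at axis -0.0736 [-72.9 -73.7 -73.9 -73.8 -73.4 -73.4 -73.4 -73.5 -73.3 -73.4 -73.4 -73.3
 -73.3 -73.2 -73.  -74.1 -74.2]
```

View pics/c4.png

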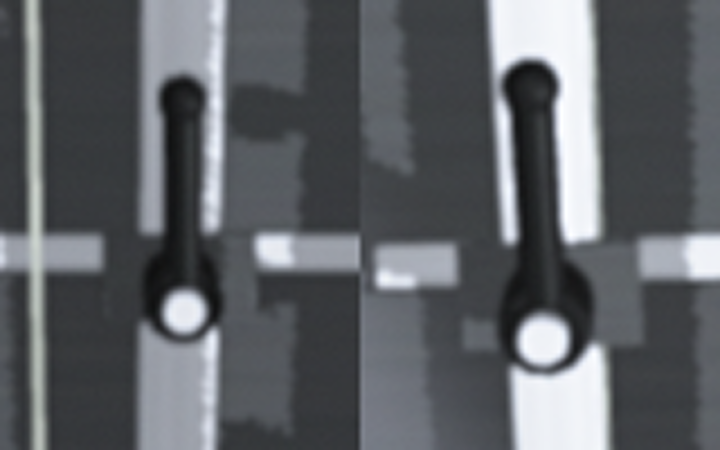

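Lever and stop look the same as at the start, parallel within about 1°, and the back edge lies within about 1 mm of the line. Next I view the mat.

```bash
python3 - <<'E'
from h import *
mv([.56,-.297,.31],Rdown(-19.5))
E
```

```text
travel [-455.6, 43.2, -9.2] turn [-0.1, 0.2, 102.2] rows 10.0
```

>>> step_arm(commands=[{"grip": 0, "travel": [-455, 43, -10], "turn": [0, 0, 102]}, {"grip": 0, "travel": [-455, 43, -10], "turn": [0, 0, 102]}, {"grip": 0, "travel": [-455, 43, -10], "turn": [0, 0, 102]}, {"grip": 0, "travel": [-455, 43, -10], "turn": [0, 0, 102]}, {"grip": 0, "travel": [-455, 43, -10], "turn": [0, 0, 102]}, {"grip": 0, "travel": [-455, 43, -10], "turn": [0, 0, 102]}, {"grip": 0, "travel": [-455, 43, -10], "turn": [0, 0, 102]}, {"grip": 0, "travel": [-455, 43, -10], "turn": [0, 0, 102]}, {"grip": 0, "travel": [-455, 43, -10], "turn": [0, 0, 102]}, {"grip": 0, "travel": [-455, 43, -10], "turn": [0, 0, 102]}, {"grip": 0, "travel": [-455, 43, -10], "turn": [0, 0, 102]}, {"grip": 0, "travel": [-455, 43, -10], "turn": [0, 0, 102]}])

```text
time: 11.52
position: [0.5605, -0.2957, 0.3111]
eef_rot: [0.986, -0.167, -0.001, -0.0]
wrist_force: [-0.2, -0.4, -0.5]
opening: 0.0854
```

```bash
python3 - <<'E'
from h import *
import pickle
s=state(); im=capture("wrist"); cv2.imwrite("pics/w5.png",im); pickle.dump(s,open("w5.pkl","wb"));cv2.imwrite("pics/sc5.png",capture("scene"))
E
```

```text
{'time': 11.525, 'position': [0.56, -0.296, 0.311], 'eef_rot': [0.986, -0.167, -0.001, -0.0], 'wrist_force': [-0.171, -0.357, -0.463], 'opening': 0.085, 'joint_positions': [0.591, 0.332, -0.231, 1.458, 0.076, 1.363, -1.551]}
```

View pics/w5.png

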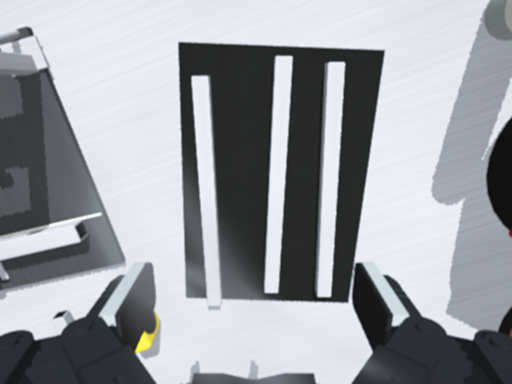

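Three bars lie on the mat, spanning (202,76)-(214,307), (284,56)-(271,293) and (335,62)-(323,297). The left one sticks slightly off the mat's near edge.

```bash
cat > bars.py <<'E'
from h import *
def find(im,C,thr=130,z=.023):
    g=cv2.cvtColor(im,cv2.COLOR_BGR2GRAY)
    dark=cv2.inRange(g,0,75); n,l,st,_=cv2.connectedComponentsWithStats(dark)
    # mat = dark blob whose world centre lies near the mat
    out=[];mask=np.zeros_like(g);pts=[]
    k=cv2.getPerspectiveTransform(np.float32([proj(C,p+[0.003]) for p in Q]),np.float32([[0,0],[1,0],[1,1],[0,1]])) if 0 else None
    poly=np.int32([proj(C,[*p,.003]) for p in Q]);cv2.fillPoly(mask,[poly],255)
    m=cv2.bitwise_and(cv2.inRange(g,thr,255),mask)
    for c in cv2.findContours(m,cv2.RETR_EXTERNAL,cv2.CHAIN_APPROX_NONE)[0]:
        if cv2.contourArea(c)<400: continue
        P=np.array([onz(C,p[0],z)[:2] for p in c],np.float32)
        (ce,sz,_)=cv2.minAreaRect(P*1000); b=cv2.boxPoints(cv2.minAreaRect(P*1000))/1000
        e=[(b[i]-b[(i+1)%4]) for i in(0,1)];v=max(e,key=np.linalg.norm);v=v/np.linalg.norm(v);v*=np.sign(v[0])
        out.append((np.array(ce)/1000,np.degrees(np.arctan2(v[1],v[0])),max(sz),min(sz)))
    return out
E
python3 - <<'E'
from h import *
import pickle,bars
s=pickle.load(open("w5.pkl","rb"));W=cam("wrist",s);im=cv2.imread("pics/w5.png")
print("mat",[np.round(onz(W,p,.003)[:2],3).tolist() for p in((180,43),(384,50),(349,302),(187,297))])
bars.Q=[onz(W,p,.003)[:2] for p in((181,44),(383,51),(348,320),(187,320))]
# exclude bench strip: clip mask by mat except leave
bars.Q=[onz(W,p,.003)[:2] for p in((181,44),(383,51),(349,300),(188,296))]
for b in bars.find(im,W): print(np.round(b[0],4),np.round(b[1:],2))
# two-view height: far ends
S=cam("scene")
g=cv2.cvtColor(im,cv2.COLOR_BGR2GRAY)
for nm,t,b in(("L",(201.5,76),(214,307)),("M",(284,56.5),(271,293)),("R",(335.5,62.5),(323,297))):
    p=onz(W,t,.023);q=onz(W,b,.023);print(nm,np.round(p,4),np.round(q,4),np.linalg.norm(p-q),"mid",np.round((p+q)/2,4),np.degrees(np.arctan2((p-q)[1],(p-q)[0])))
k=.64
for nm,t,u in(("L",(205,307),(415,268)),("M",(271,293),(388,249)),("R",(323,297),(379,231))): pass
a,b_=cv2.imread("pics/sc5.png"),None
c=a[140:215,145:275];cv2.imwrite("pics/c5.png",cv2.resize(c,None,fx=6,fy=6,interpolation=cv2.INTER_CUBIC))
E
```

```text
mat [[0.706, -0.252], [0.618, -0.482], [0.284, -0.354], [0.374, -0.122]]
[ 0.5183 -0.2155] [-18.04 306.07  22.95]
[ 0.4732 -0.3693] [-18.17 318.66  22.09]
[ 0.5025 -0.3065] [-21.01 319.36  21.55]
L [ 0.6618 -0.2653  0.023 ] [ 0.3568 -0.1621  0.023 ] 0.3219906121775698 mid [ 0.5093 -0.2137  0.023 ] -18.70832375904344
M [ 0.6501 -0.3636  0.023 ] [ 0.352  -0.2491  0.023 ] 0.3193387673550348 mid [ 0.501  -0.3063  0.023 ] -21.016941943384428
R [ 0.6241 -0.4182  0.023 ] [ 0.3205 -0.3186  0.023 ] 0.3194977257143466 mid [ 0.4723 -0.3684  0.023 ] -18.17380354024256
```

```bash
python3 - <<'E'
from h import *
import bars
bars.Q=[(.706,-.252),(.618,-.482),(.284,-.354),(.374,-.122)]
a=cv2.imread("pics/sc5.png");S=cam("scene")
for t in(120,150):
  for b in bars.find(a,S,t): print(t,np.round(b[0],4),np.round(b[1:],2))
W=None
import pickle
s=pickle.load(open("w5.pkl","rb"));W=cam("wrist",s)
for z in(.013,.023,.033):
    print(z,[np.round(onz(W,p,z)[:2],4).tolist() for p in((284,56.5),(271,293))])
E
```

```text
120 [ 0.5249 -0.2041] [-19.36 325.5   70.88]
0.013 [[0.6504, -0.3645], [0.3453, -0.2474]]
0.023 [[0.6501, -0.3636], [0.352, -0.2491]]
0.033 [[0.6498, -0.3626], [0.3586, -0.2507]]
```

```bash
cat >> h.py <<'E'
def Rt(yaw,pitch):
    a,p=np.radians([yaw,pitch]);u=np.array([np.cos(a),np.sin(a),0]);x=np.cos(p)*u+np.sin(p)*RZ;y=np.array([np.sin(a),-np.cos(a),0]);return np.c_[x,y,np.cross(x,y)]
E
python3 - <<'E'
from h import *
mv([.5093,-.2137,.11],Rt(-18.4,-25)); mv([.5093,-.2137,.009],Rt(-18.4,-25))
E
```

```text
travel [-75.4, -60.6, 201.8] turn [-0.2, -24.9, -0.9] rows 4.0
travel [-75.3, -60.6, 302.8] turn [-0.2, -24.9, -0.9] rows 6.0
```

>>> step_arm(commands=[{"grip": 0.5, "travel": [-75, -61, 50], "turn": [0, -10, -1]}, {"grip": 0.5, "travel": [-75, -61, 100], "turn": [0, -20, -1]}, {"grip": 0.5, "travel": [-75, -61, 150], "turn": [0, -25, -1]}, {"grip": 0.5, "travel": [-75, -61, 200], "turn": [0, -25, -1]}, {"grip": 0.5, "travel": [-75, -61, 245], "turn": [0, -25, -1]}, {"grip": 0.5, "travel": [-75, -61, 275], "turn": [0, -25, -1]}, {"grip": 0.5, "travel": [-75, -61, 290], "turn": [0, -25, -1]}, {"grip": 0.5, "travel": [-75, -61, 290], "turn": [0, -25, -1]}, {"grip": 0.5, "travel": [-75, -61, 290], "turn": [0, -25, -1]}])

```text
time: 12.75
position: [0.5114, -0.214, 0.0236]
eef_rot: [0.964, -0.155, -0.212, -0.036]
wrist_force: [0.1, 0.6, 0.0]
opening: 0.0428
```

```bash
python3 - <<'E'
from h import *
state(); mv([.5093,-.2137,.009],Rt(-18.4,-25)); im=capture("wrist"); cv2.imwrite("pics/w6.png",im)
E
```

```text
{'time': 12.75, 'position': [0.511, -0.214, 0.024], 'eef_rot': [0.964, -0.155, -0.212, -0.036], 'wrist_force': [0.133, 0.639, 0.039], 'opening': 0.043, 'joint_positions': [0.48, 0.722, -0.232, 1.592, 0.134, 1.282, -1.686]}
travel [4.3, 0.4, 14.1] turn [-0.2, -0.2, 0.1] rows 1.0
```

View pics/w6.png

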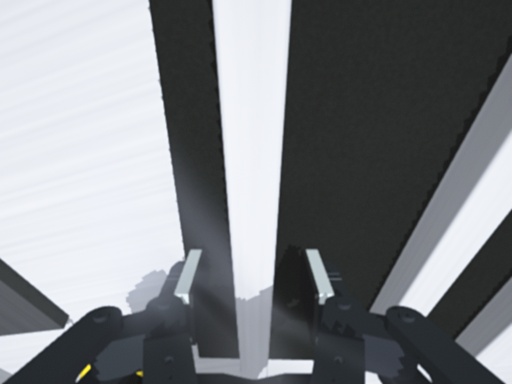

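The bar sits centred between the fingers (bar 232-275, fingers 195-320) and aligned with them. Next I descend and grip.

>>> step_arm(commands=[{"grip": 0.5, "travel": [4, 0, 8], "turn": [0, 0, 0]}, {"grip": 0.5, "travel": [4, 0, 14], "turn": [0, 0, 0]}, {"grip": 0.5, "travel": [4, 0, 14], "turn": [0, 0, 0]}, {"grip": 1, "travel": [4, 0, 14], "turn": [0, 0, 0]}, {"grip": 1, "travel": [4, 0, 14], "turn": [0, 0, 0]}, {"grip": 1, "travel": [4, 0, 14], "turn": [0, 0, 0]}, {"grip": 1, "travel": [4, 0, 14], "turn": [0, 0, 0]}], force=90)

```text
time: 13.68
position: [0.5085, -0.213, 0.0083]
eef_rot: [0.964, -0.155, -0.213, -0.036]
wrist_force: [-0.0, -0.6, 2.3]
opening: 0.0174
```

>>> step_arm(commands=[{"grip": 1, "travel": [-6, 0, -14], "turn": [0, 0, 0]}, {"grip": 1, "travel": [-25, 0, -54], "turn": [0, 0, 0]}, {"grip": 1, "travel": [-50, 0, -108], "turn": [0, 0, 0]}, {"grip": 1, "travel": [-76, 0, -163], "turn": [0, 0, 0]}, {"grip": 1, "travel": [-93, 0, -199], "turn": [0, 0, 0]}, {"grip": 1, "travel": [-93, 0, -199], "turn": [0, 0, 0]}])

```text
time: 14.42
position: [0.5094, -0.2141, 0.2311]
eef_rot: [0.965, -0.156, -0.21, -0.036]
wrist_force: [1.2, -0.2, -3.7]
opening: 0.018
```

```bash
python3 - <<'E'
from h import *
state()
# geometry of leaning bar
xs=-.0592; th=np.radians(47)
for _ in range(20): Ux=xs+.02*np.sin(th); th=np.arctan2(.190,.130-Ux)
print("theta",np.degrees(th),"Ux",Ux)
E
```

```text
{'time': 14.425, 'position': [0.509, -0.214, 0.231], 'eef_rot': [0.965, -0.156, -0.21, -0.036], 'wrist_force': [1.167, -0.154, -3.652], 'opening': 0.018, 'joint_positions': [0.491, 0.504, -0.248, 1.452, 0.085, 1.628, -1.657]}
theta 47.44011862715329 Ux -0.04446858286735402
```

```bash
python3 - <<'E'
from h import *
mv([.53,-.16,.31],Rt(-5.5,23.5)); print(rack(.060,.08,.27)); mv(rack(.060,.08,.27),Rt(-5.5,23.5))
E
```

```text
travel [-30.4, -58.1, -72.6] turn [-0.3, 47.8, -13.2] rows 5.0
[0.68619143 0.18028095 0.27      ]
travel [24.0, -430.2, -52.1] turn [-0.3, 47.8, -13.2] rows 7.0
```

>>> step_arm(commands=[{"grip": 1, "travel": [-10, -20, -36], "turn": [0, 8, -2]}, {"grip": 1, "travel": [-30, -58, -73], "turn": [0, 16, -4.5]}, {"grip": 1, "travel": [-30, -58, -73], "turn": [0, 25, -7]}, {"grip": 1, "travel": [-30, -58, -73], "turn": [0, 34, -9.5]}, {"grip": 1, "travel": [-30, -58, -73], "turn": [0, 42, -11.7]}, {"grip": 1, "travel": [-30, -58, -73], "turn": [-0.3, 47.8, -13.2]}, {"grip": 1, "travel": [-30, -58, -73], "turn": [-0.3, 47.8, -13.2]}, {"grip": 1, "travel": [-30, -58, -73], "turn": [-0.3, 47.8, -13.2]}])

```text
time: 15.42
position: [0.5293, -0.1598, 0.3059]
eef_rot: [0.979, -0.048, 0.198, 0.008]
wrist_force: [0.5, 0.1, -3.2]
opening: 0.0179
```

```bash
python3 - <<'E'
from h import *
state();mv([.53,-.16,.31],Rt(-5.5,23.5)); mv(rack(.060,.08,.27),Rt(-5.5,23.5))
E
```

```text
{'time': 15.425, 'position': [0.529, -0.16, 0.306], 'eef_rot': [0.979, -0.048, 0.198, 0.008], 'wrist_force': [0.542, 0.108, -3.226], 'opening': 0.018, 'joint_positions': [0.574, -0.043, -0.307, 1.959, -0.11, 0.833, -1.345]}
travel [2.3, 0.1, -3.5] turn [-0.2, 0.6, -0.1] rows 1.0
travel [99.2, -353.6, 82.1] turn [-0.2, 0.6, -0.1] rows 7.0
```

>>> step_arm(commands=[{"grip": 1, "travel": [14, -50, 12], "turn": [0, 0.6, 0]}, {"grip": 1, "travel": [28, -100, 23], "turn": [0, 0.6, 0]}, {"grip": 1, "travel": [42, -150, 35], "turn": [0, 0.6, 0]}, {"grip": 1, "travel": [56, -200, 47], "turn": [0, 0.6, 0]}, {"grip": 1, "travel": [70, -250, 58], "turn": [0, 0.6, 0]}, {"grip": 1, "travel": [84, -300, 70], "turn": [0, 0.6, 0]}, {"grip": 1, "travel": [99, -353.5, 82], "turn": [0, 0.6, 0]}, {"grip": 1, "travel": [99, -353.5, 82], "turn": [0, 0.6, 0]}, {"grip": 1, "travel": [99, -353.5, 82], "turn": [0, 0.6, 0]}])

```text
time: 16.55
position: [0.6865, 0.1803, 0.2695]
eef_rot: [0.978, -0.048, 0.204, 0.009]
wrist_force: [0.4, -0.5, -3.0]
opening: 0.0179
```

```bash
python3 - <<'E'
from h import *
state();mv(rack(.060,.08,.27),Rt(-5.5,23.5));mv(rack(.060,.08,.15),Rt(-5.5,23.5))
a=capture("side");cv2.imwrite("pics/d7.png",cv2.resize(a[60:330,20:300],None,fx=2.2,fy=2.2,interpolation=cv2.INTER_CUBIC))
E
```

```text
{'time': 16.55, 'position': [0.687, 0.18, 0.27], 'eef_rot': [0.978, -0.048, 0.204, 0.009], 'wrist_force': [0.401, -0.473, -3.01], 'opening': 0.018, 'joint_positions': [0.062, 0.318, -0.59, 1.671, 0.505, 0.904, -2.398]}
travel [-0.1, 0.0, -0.6] turn [-0.1, -0.0, -0.1] rows 1.0
travel [-47.9, 0.3, 109.5] turn [-0.1, -0.0, -0.1] rows 2.0
```

View pics/d7.png

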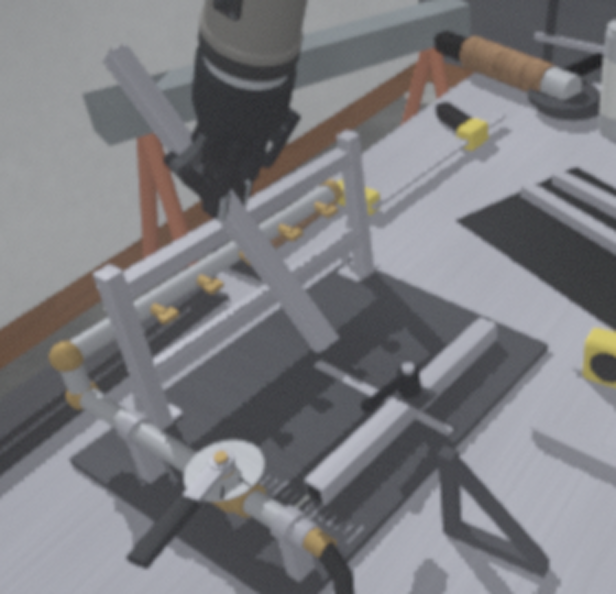

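The bar is held pitched above the rack with its foot at crop (322,345). Next I check the foot position against the prediction.

```bash
python3 - <<'E'
from h import *
D=cam("side")
for y in(.07,.08,.09): 
    q=proj(D,rack(-.041,y,.147));t=proj(D,rack(-.056,y,.147+.0133)); print(np.round((q-[20,60])*2.2),np.round((t-[20,60])*2.2))
E
```

```text
[330. 341.] [340. 336.]
[323. 347.] [333. 342.]
[315. 353.] [325. 348.]
```

>>> step_arm(commands=[{"grip": 1, "travel": [-16, 0, 36.5], "turn": [0, 0, 0]}, {"grip": 1, "travel": [-32, 0, 73], "turn": [0, 0, 0]}, {"grip": 1, "travel": [-44, 0, 100], "turn": [0, 0, 0]}, {"grip": 1, "travel": [-48, 0, 109.5], "turn": [0, 0, 0]}, {"grip": 1, "travel": [-48, 0, 109.5], "turn": [0, 0, 0]}, {"grip": 1, "travel": [-48, 0, 109.5], "turn": [0, 0, 0]}])

```text
time: 17.35
position: [0.6873, 0.1805, 0.1534]
eef_rot: [0.977, -0.048, 0.206, 0.008]
wrist_force: [-0.5, -0.5, -2.2]
opening: 0.0176
```

```bash
python3 - <<'E'
from h import *
state();mv(rack(.060,.08,.1326),Rt(-5.5,23.5))
a=capture("side");cv2.imwrite("pics/d8.png",cv2.resize(a[90:310,30:280],None,fx=2.4,fy=2.4,interpolation=cv2.INTER_CUBIC))
E
```

```text
{'time': 17.35, 'position': [0.687, 0.181, 0.153], 'eef_rot': [0.977, -0.048, 0.206, 0.008], 'wrist_force': [-0.498, -0.54, -2.21], 'opening': 0.018, 'joint_positions': [-0.002, 0.423, -0.519, 1.8, 0.666, 0.703, -2.573]}
travel [-9.4, 0.4, 18.6] turn [-0.2, -0.3, -0.1] rows 1.0
```

View pics/d8.png

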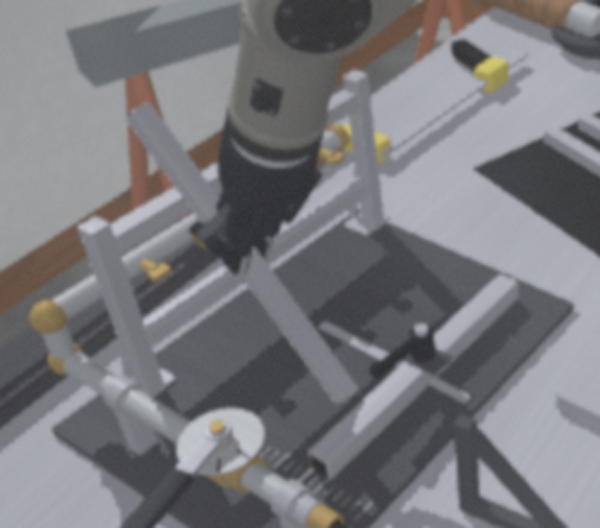

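>>> step_arm(commands=[{"grip": 1, "travel": [-3, 0, 7], "turn": [0, 0, 0]}, {"grip": 1, "travel": [-6, 0, 13], "turn": [0, 0, 0]}, {"grip": 1, "travel": [-7.4, 0, 15], "turn": [0, 0, 0]}, {"grip": 1, "travel": [-8.2, 0, 17], "turn": [0, 0, 0]}, {"grip": 1, "travel": [-8.2, 0, 17], "turn": [0, 0, 0]}, {"grip": 1, "travel": [-8.2, 0, 17], "turn": [0, 0, 0]}])

```text
time: 18.15
position: [0.6855, 0.1806, 0.1325]
eef_rot: [0.978, -0.047, 0.205, 0.009]
wrist_force: [0.3, -0.2, -3.1]
opening: 0.018
```

>>> step_arm(commands=[{"grip": 1, "travel": [-0.8, 0, 1.8], "turn": [0, 0, 0]}, {"grip": 1, "travel": [-0.8, 0, 1.8], "turn": [0, 0, 0]}])

```text
time: 18.4
position: [0.6858, 0.1806, 0.1308]
eef_rot: [0.978, -0.048, 0.205, 0.009]
wrist_force: [0.6, 0.6, -1.7]
opening: 0.0177
```

```bash
python3 - <<'E'
from h import *
s=state();print(torack(s["position"]));mv(rack(.060,.08,.1326),Rt(-5.5,23.5))
E
```

```text
{'time': 18.4, 'position': [0.686, 0.181, 0.131], 'eef_rot': [0.978, -0.048, 0.205, 0.009], 'wrist_force': [0.637, 0.554, -1.721], 'opening': 0.018, 'joint_positions': [-0.019, 0.447, -0.499, 1.821, 0.701, 0.669, -2.611]}
[0.05953796 0.0802636  0.13080388]
travel [1.1, 0.3, -1.5] turn [-0.1, -0.2, -0.1] rows 1.0
```

>>> step_arm(commands=[{"grip": 1, "travel": [-0.8, 0, 1.8], "turn": [0, 0, 0]}, {"grip": 1, "travel": [-0.8, 0, 1.8], "turn": [0, 0, 0]}, {"grip": 1, "travel": [-2.2, 0, 1.2], "turn": [0, 0, 0]}, {"grip": 1, "travel": [-3.5, 0, 0.6], "turn": [0, 0, 0]}, {"grip": 1, "travel": [-3.5, 0, 0.6], "turn": [0, 0, 0]}])

```text
time: 19.02
position: [0.6841, 0.181, 0.1303]
eef_rot: [0.977, -0.047, 0.207, 0.008]
wrist_force: [4.5, -1.0, 6.0]
opening: 0.018
```

```bash
python3 - <<'E'
from h import *
s=state();print(torack(s["position"]))
E
```

```text
{'time': 19.025, 'position': [0.684, 0.181, 0.13], 'eef_rot': [0.977, -0.047, 0.207, 0.008], 'wrist_force': [4.53, -1.029, 5.966], 'opening': 0.018, 'joint_positions': [-0.022, 0.444, -0.497, 1.827, 0.706, 0.663, -2.619]}
[0.05787858 0.08052531 0.13033748]
```

>>> step_arm(commands=[{"grip": 0.72, "travel": [0, 0, 0], "turn": [0, 0, 0]}, {"grip": 0.66, "travel": [0, 0, 0], "turn": [0, 0, 0]}, {"grip": 0.6, "travel": [0, 0, 0], "turn": [0, 0, 0]}, {"grip": 0.55, "travel": [0, 0, -10], "turn": [0, 0, 0]}, {"grip": 0.55, "travel": [0, 0, -35], "turn": [0, 0, 0]}, {"grip": 0.55, "travel": [0, 0, -80], "turn": [0, 0, 0]}, {"grip": 0.55, "travel": [0, 0, -130], "turn": [0, 0, 0]}, {"grip": 0.55, "travel": [0, 0, -180], "turn": [0, 0, 0]}, {"grip": 0.55, "travel": [0, 0, -180], "turn": [0, 0, 0]}])

```text
time: 20.15
position: [0.6111, 0.1899, 0.2994]
eef_rot: [0.977, -0.047, 0.209, 0.007]
wrist_force: [-0.9, -0.1, 0.0]
opening: 0.0383
```

```bash
python3 - <<'E'
from h import *
s=state();print(torack(s["position"]))
mv([.54,-.17,.31],Rt(-20,0)); mv([.558,-.34,.31],Rt(-20,0))
a=cv2.resize(capture("side")[60:330,20:300],None,fx=1.4,fy=1.4);b=cv2.resize(capture("scene")[140:384,130:400],(392,378));cv2.imwrite("pics/d9.png",np.hstack([a,b]))
E
```

```text
{'time': 20.15, 'position': [0.611, 0.19, 0.299], 'eef_rot': [0.977, -0.047, 0.209, 0.007], 'wrist_force': [-0.892, -0.108, 0.035], 'opening': 0.038, 'joint_positions': [0.079, 0.16, -0.631, 1.789, 0.424, 0.91, -2.406]}
[-0.01568299  0.08238385  0.29942381]
travel [-28.4, 364.9, -26.7] turn [-3.4, -24.0, 14.3] rows 6.0
travel [2.9, 532.5, -13.7] turn [-3.4, -24.0, 14.3] rows 9.0
```

View pics/d9.png

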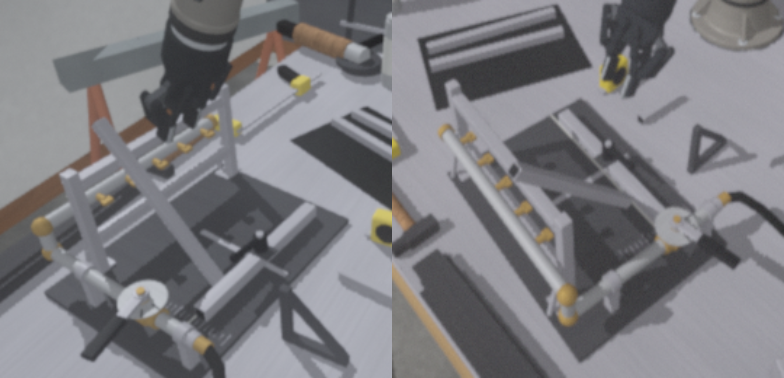

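Bar 1 is leaning on the rail with its foot behind the stop. Next is bar 2, starting from the viewing pose over the mat.

```bash
python3 - <<'E'
from h import *
mv([.56,-.297,.31],Rt(-19.5,0))
E
```

```text
travel [3.8, 486.9, -16.8] turn [-3.0, -23.6, 13.7] rows 8.0
```

>>> step_arm(commands=[{"grip": 0.5, "travel": [4, 60, -17], "turn": [-1, -8, 4.5]}, {"grip": 0.5, "travel": [4, 120, -17], "turn": [-2, -16, 9]}, {"grip": 0.5, "travel": [4, 180, -17], "turn": [-3, -23.6, 13.7]}, {"grip": 0.5, "travel": [4, 240, -17], "turn": [-3, -23.6, 13.7]}, {"grip": 0.5, "travel": [4, 300, -17], "turn": [-3, -23.6, 13.7]}, {"grip": 0.5, "travel": [4, 360, -17], "turn": [-3, -23.6, 13.7]}, {"grip": 0.5, "travel": [4, 420, -17], "turn": [-3, -23.6, 13.7]}, {"grip": 0.5, "travel": [4, 487, -17], "turn": [-3, -23.6, 13.7]}, {"grip": 0.5, "travel": [4, 487, -17], "turn": [-3, -23.6, 13.7]}, {"grip": 0.5, "travel": [4, 487, -17], "turn": [-3, -23.6, 13.7]}])

```text
time: 21.5
position: [0.5597, -0.2972, 0.3074]
eef_rot: [0.986, -0.17, -0.002, -0.001]
wrist_force: [-0.0, 0.6, -0.2]
opening: 0.043
```

```bash
cat > look.py <<'E'
from h import *
import bars
bars.Q=[(.703,-.254),(.617,-.478),(.288,-.351),(.376,-.125)]
s=state(); im=capture("wrist"); W=cam("wrist",s); cv2.imwrite("pics/wl.png",im)
for b in bars.find(im,W):
    print(np.round(b[0],4),np.round(b[1:],2)); 
    if b[3]<26: mv([*b[0],.023],Rt(b[1],-25),s); mv([*b[0],.009],Rt(b[1],-25),s)
E
python3 look.py
```

```text
{'time': 21.5, 'position': [0.56, -0.297, 0.307], 'eef_rot': [0.986, -0.17, -0.002, -0.001], 'wrist_force': [-0.01, 0.609, -0.19], 'opening': 0.043, 'joint_positions': [0.686, 0.345, -0.357, 1.458, 0.12, 1.365, -1.588]}
[ 0.4739 -0.3609] [-17.71 323.46  40.18]
[ 0.5022 -0.3064] [-21.   319.95  21.61]
travel [-49.8, 28.2, 284.6] turn [0.3, -24.7, 1.5] rows 5.0
travel [-49.8, 28.3, 298.6] turn [0.3, -24.7, 1.5] rows 5.0
```

>>> step_arm(commands=[{"grip": 0.5, "travel": [-50, 28, 50], "turn": [0, -10, 1.5]}, {"grip": 0.5, "travel": [-50, 28, 100], "turn": [0, -20, 1.5]}, {"grip": 0.5, "travel": [-50, 28, 150], "turn": [0, -25, 1.5]}, {"grip": 0.5, "travel": [-50, 28, 200], "turn": [0, -25, 1.5]}, {"grip": 0.5, "travel": [-50, 28, 245], "turn": [0, -25, 1.5]}, {"grip": 0.5, "travel": [-50, 28, 275], "turn": [0, -25, 1.5]}, {"grip": 0.5, "travel": [-50, 28, 284], "turn": [0, -25, 1.5]}, {"grip": 0.5, "travel": [-50, 28, 284], "turn": [0, -25, 1.5]}, {"grip": 0.5, "travel": [-50, 28, 284], "turn": [0, -25, 1.5]}])

```text
time: 22.68
position: [0.5048, -0.3068, 0.027]
eef_rot: [0.96, -0.178, -0.213, -0.036]
wrist_force: [-0.4, -0.6, 0.1]
opening: 0.0426
```

```bash
cat > chk.py <<'E'
from h import *
# bar centre between the fingers in the wrist view: print bright runs of a few rows
import sys
state(); im=capture("wrist"); g=cv2.cvtColor(im,cv2.COLOR_BGR2GRAY); cv2.imwrite("pics/wc.png",im)
for r in(120,180,230,260):
    k=np.nonzero(g[r,150:360]>125)[0]+150
    runs=np.split(k,np.nonzero(np.diff(k)>2)[0]+1); print(r,[(a[0],a[-1]) for a in runs if len(a)>5])
E
python3 chk.py; python3 -c "
from h import *
mv([.5022,-.3064,.009],Rt(-21,-25))"
```

```text
{'time': 22.675, 'position': [0.505, -0.307, 0.027], 'eef_rot': [0.96, -0.178, -0.213, -0.036], 'wrist_force': [-0.365, -0.647, 0.051], 'opening': 0.043, 'joint_positions': [0.64, 0.774, -0.292, 1.49, 0.221, 1.349, -1.652]}
120 [(np.int64(228), np.int64(288))]
180 [(np.int64(231), np.int64(283))]
230 [(np.int64(234), np.int64(279))]
260 [(np.int64(186), np.int64(198)), (np.int64(236), np.int64(277)), (np.int64(309), np.int64(321))]
travel [5.3, 0.2, 17.4] turn [0.4, -0.1, -0.1] rows 1.0
```

>>> step_arm(commands=[{"grip": 0.5, "travel": [5, 0, 9], "turn": [0, 0, 0]}, {"grip": 0.5, "travel": [5, 0, 17], "turn": [0, 0, 0]}, {"grip": 0.5, "travel": [5, 0, 17], "turn": [0, 0, 0]}, {"grip": 1, "travel": [5, 0, 17], "turn": [0, 0, 0]}, {"grip": 1, "travel": [5, 0, 17], "turn": [0, 0, 0]}, {"grip": 1, "travel": [5, 0, 17], "turn": [0, 0, 0]}, {"grip": 1, "travel": [5, 0, 17], "turn": [0, 0, 0]}], force=90)

```text
time: 23.6
position: [0.5013, -0.3061, 0.0083]
eef_rot: [0.96, -0.178, -0.214, -0.037]
wrist_force: [0.6, -0.2, 2.4]
opening: 0.0181
```

>>> step_arm(commands=[{"grip": 1, "travel": [-6, 0, -14], "turn": [0, 0, 0]}, {"grip": 1, "travel": [-25, 0, -54], "turn": [0, 0, 0]}, {"grip": 1, "travel": [-50, 0, -108], "turn": [0, 0, 0]}, {"grip": 1, "travel": [-76, 0, -163], "turn": [0, 0, 0]}, {"grip": 1, "travel": [-93, 0, -199], "turn": [0, 0, 0]}, {"grip": 1, "travel": [-93, 0, -199], "turn": [0, 0, 0]}])

```text
time: 24.35
position: [0.5033, -0.3052, 0.2314]
eef_rot: [0.961, -0.178, -0.21, -0.036]
wrist_force: [0.3, 0.3, -2.6]
opening: 0.0179
```

```bash
python3 - <<'E'
from h import *
state();mv([.53,-.20,.31],Rt(-5.5,23.5))
E
```

```text
{'time': 24.35, 'position': [0.503, -0.305, 0.231], 'eef_rot': [0.961, -0.178, -0.21, -0.036], 'wrist_force': [0.289, 0.258, -2.563], 'opening': 0.018, 'joint_positions': [0.649, 0.572, -0.313, 1.351, 0.166, 1.675, -1.61]}
travel [-44.5, -107.3, -66.8] turn [0.2, 47.9, -15.9] rows 5.0
```

>>> step_arm(commands=[{"grip": 1, "travel": [-12, -30, -25], "turn": [0, 8, -2.6]}, {"grip": 1, "travel": [-25, -60, -45], "turn": [0, 16, -5.2]}, {"grip": 1, "travel": [-35, -85, -67], "turn": [0, 25, -8.2]}, {"grip": 1, "travel": [-44, -107, -67], "turn": [0, 34, -11.2]}, {"grip": 1, "travel": [-44, -107, -67], "turn": [0, 42, -14]}, {"grip": 1, "travel": [-44, -107, -67], "turn": [0, 48, -16]}, {"grip": 1, "travel": [-44, -107, -67], "turn": [0, 48, -16]}, {"grip": 1, "travel": [-44, -107, -67], "turn": [0, 48, -16]}])

```text
time: 25.35
position: [0.5292, -0.2001, 0.3056]
eef_rot: [0.979, -0.046, 0.199, 0.009]
wrist_force: [0.7, -0.0, -2.5]
opening: 0.0176
```

```bash
python3 - <<'E'
from h import *
state();mv(rack(.060,.0,.27),Rt(-5.5,23.5))
E
```

```text
{'time': 25.35, 'position': [0.529, -0.2, 0.306], 'eef_rot': [0.979, -0.046, 0.199, 0.009], 'wrist_force': [0.71, -0.022, -2.515], 'opening': 0.018, 'joint_positions': [0.776, -0.011, -0.426, 1.929, -0.139, 0.837, -1.243]}
travel [96.9, -313.5, 79.8] turn [-0.0, 0.5, 0.1] rows 6.0
```

>>> step_arm(commands=[{"grip": 1, "travel": [15, -50, 12], "turn": [0, 0.5, 0]}, {"grip": 1, "travel": [31, -100, 25], "turn": [0, 0.5, 0]}, {"grip": 1, "travel": [46, -150, 38], "turn": [0, 0.5, 0]}, {"grip": 1, "travel": [62, -200, 51], "turn": [0, 0.5, 0]}, {"grip": 1, "travel": [77, -250, 64], "turn": [0, 0.5, 0]}, {"grip": 1, "travel": [97, -313.5, 80], "turn": [0, 0.5, 0]}, {"grip": 1, "travel": [97, -313.5, 80], "turn": [0, 0.5, 0]}, {"grip": 1, "travel": [97, -313.5, 80], "turn": [0, 0.5, 0]}, {"grip": 1, "travel": [97, -313.5, 80], "turn": [0, 0.5, 0]}])

```text
time: 26.48
position: [0.6789, 0.0983, 0.2702]
eef_rot: [0.978, -0.047, 0.204, 0.011]
wrist_force: [0.3, -0.8, -2.0]
opening: 0.0176
```

```bash
python3 - <<'E'
from h import *
state();mv(rack(.060,.0,.15),Rt(-5.5,23.5))
# check the foot of the held bar in the side picture against prediction
im=capture("side");cv2.imwrite("pics/d10.png",im);D=cam("side")
for x,y,z in((-.041,.01,.147),(-.041,-.01,.147),(-.056,.01,.160),(-.056,-.01,.160),(.0,.0,.1935)): print(np.round(proj(D,rack(x,y,z)),1))
cv2.imwrite("pics/d10c.png",cv2.resize(im[90:260,90:260],None,fx=3,fy=3,interpolation=cv2.INTER_CUBIC))
E
```

```text
{'time': 26.475, 'position': [0.679, 0.098, 0.27], 'eef_rot': [0.978, -0.047, 0.204, 0.011], 'wrist_force': [0.3, -0.75, -1.994], 'opening': 0.018, 'joint_positions': [0.276, 0.273, -0.67, 1.736, 0.459, 0.856, -2.257]}
travel [-48.7, -2.5, 109.8] turn [0.1, -0.1, -0.0] rows 2.0
[188.5 200.2]
[194.4 195.6]
[193.2 198. ]
[199.1 193.4]
[175.4 175.1]
```

```bash
cat > foot.py <<'E'
from h import *
# brightness along the axis of the held bar's front (top) face, beyond its foot: s = distance from foot (mm), negative = beyond
def foot(y,dz,name="side",im=None):
    im=capture(name) if im is None else im; g=cv2.cvtColor(im,cv2.COLOR_BGR2GRAY);C=cam(name);u=np.array([.6626,.749])
    v=[]
    for t in range(-30,60,3):
        p=rack(-.056+u[0]*t/1e3,y,.0233+dz+u[1]*t/1e3); q=proj(C,p); v.append(int(cv2.getRectSubPix(g,(3,3),q.tolist()).mean()))
    print(name,v)
E
python3 - <<'E'
from foot import *
foot(-.0025+.0025,.137,"side",cv2.imread("pics/d10.png"));foot(0,.137,"scene")
E
```

```text
side [72, 71, 71, 71, 71, 71, 72, 72, 73, 83, 106, 124, 128, 129, 128, 129, 129, 129, 129, 129, 129, 129, 129, 129, 129, 129, 129, 129, 129, 129]
scene [161, 162, 162, 161, 161, 161, 161, 160, 159, 157, 154, 151, 148, 145, 142, 139, 137, 135, 133, 132, 131, 130, 127, 125, 122, 119, 117, 115, 111, 110]
```

>>> step_arm(commands=[{"grip": 1, "travel": [-16, -1, 36.5], "turn": [0, 0, 0]}, {"grip": 1, "travel": [-32, -2.5, 73], "turn": [0, 0, 0]}, {"grip": 1, "travel": [-44, -2.5, 100], "turn": [0, 0, 0]}, {"grip": 1, "travel": [-48.7, -2.5, 110], "turn": [0, 0, 0]}, {"grip": 1, "travel": [-48.7, -2.5, 110], "turn": [0, 0, 0]}, {"grip": 1, "travel": [-48.7, -2.5, 110], "turn": [0, 0, 0]}])

```text
time: 27.32
position: [0.6798, 0.103, 0.1524]
eef_rot: [0.977, -0.046, 0.206, 0.01]
wrist_force: [0.4, -0.4, -1.8]
opening: 0.0181
```

```bash
python3 - <<'E'
from foot import *
s=state();mv(rack(.060,.0,.1326),Rt(-5.5,23.5)); foot(0,s["position"][2]-.1326)
E
```

```text
{'time': 27.325, 'position': [0.68, 0.103, 0.152], 'eef_rot': [0.977, -0.046, 0.206, 0.01], 'wrist_force': [0.397, -0.42, -1.761], 'opening': 0.018, 'joint_positions': [0.188, 0.389, -0.588, 1.867, 0.651, 0.652, -2.456]}
travel [-8.9, 2.4, 17.7] turn [-0.0, -0.4, 0.1] rows 1.0
side [84, 78, 70, 62, 56, 53, 52, 50, 49, 49, 51, 65, 90, 114, 123, 124, 124, 125, 125, 124, 125, 124, 124, 125, 125, 124, 123, 124, 124, 123]
```

>>> step_arm(commands=[{"grip": 1, "travel": [-3, 1, 7], "turn": [0, 0, 0]}, {"grip": 1, "travel": [-6, 2, 13], "turn": [0, 0, 0]}, {"grip": 1, "travel": [-7.4, 2, 15], "turn": [0, 0, 0]}, {"grip": 1, "travel": [-8.2, 2, 17], "turn": [0, 0, 0]}, {"grip": 1, "travel": [-8.2, 2, 17], "turn": [0, 0, 0]}, {"grip": 1, "travel": [-9, 2, 18.8], "turn": [0, 0, 0]}, {"grip": 1, "travel": [-9, 2, 18.8], "turn": [0, 0, 0]}, {"grip": 1, "travel": [-9, 2, 18.8], "turn": [0, 0, 0]}])

```text
time: 28.38
position: [0.6785, 0.1008, 0.1305]
eef_rot: [0.977, -0.046, 0.206, 0.01]
wrist_force: [0.8, -0.8, 3.4]
opening: 0.018
```

>>> step_arm(commands=[{"grip": 1, "travel": [-0.8, 0, 1.8], "turn": [0, 0, 0]}, {"grip": 1, "travel": [-0.8, 0, 1.8], "turn": [0, 0, 0]}, {"grip": 1, "travel": [-0.8, 0, 1.8], "turn": [0, 0, 0]}])

```text
time: 28.75
position: [0.6792, 0.1009, 0.1298]
eef_rot: [0.977, -0.046, 0.207, 0.01]
wrist_force: [-0.8, -2.6, 10.0]
opening: 0.0179
```

```bash
python3 - <<'E'
from foot import *
s=state();print(torack(s["position"]));mv(rack(.060,.0,.1326),Rt(-5.5,23.5)); foot(0,s["position"][2]-.1326)
E
```

```text
{'time': 28.75, 'position': [0.679, 0.101, 0.13], 'eef_rot': [0.977, -0.046, 0.207, 0.01], 'wrist_force': [-0.791, -2.58, 9.964], 'opening': 0.018, 'joint_positions': [0.169, 0.413, -0.562, 1.888, 0.694, 0.613, -2.498]}
[0.06063819 0.00030417 0.12978245]
travel [0.6, 0.3, -2.8] turn [0.0, -0.4, 0.1] rows 1.0
side [100, 112, 116, 120, 131, 146, 153, 146, 130, 112, 99, 90, 77, 61, 52, 54, 71, 99, 119, 126, 127, 127, 127, 127, 127, 127, 127, 127, 127, 126]
```

>>> step_arm(commands=[{"grip": 1, "travel": [-1.5, 0, -1.4], "turn": [0, 0, 0]}, {"grip": 1, "travel": [-3.3, 0, -2], "turn": [0, 0, 0]}, {"grip": 1, "travel": [-3.6, 0, -2], "turn": [0, 0, 0]}, {"grip": 1, "travel": [-3.6, 0, -2], "turn": [0, 0, 0]}])

```text
time: 29.3
position: [0.6772, 0.1011, 0.1312]
eef_rot: [0.977, -0.046, 0.209, 0.01]
wrist_force: [3.7, -2.6, 7.1]
opening: 0.018
```

```bash
python3 - <<'E'
from foot import *
s=state();print(torack(s["position"]))
E
```

```text
{'time': 29.3, 'position': [0.677, 0.101, 0.131], 'eef_rot': [0.977, -0.046, 0.209, 0.01], 'wrist_force': [3.662, -2.58, 7.057], 'opening': 0.018, 'joint_positions': [0.169, 0.406, -0.562, 1.895, 0.695, 0.608, -2.501]}
[0.05860239 0.00032869 0.1312078 ]
```

>>> step_arm(commands=[{"grip": 0.72, "travel": [-0.5, 0, 0.5], "turn": [0, 0, 0]}, {"grip": 0.66, "travel": [-0.5, 0, 0.5], "turn": [0, 0, 0]}, {"grip": 0.6, "travel": [-0.5, 0, 0.5], "turn": [0, 0, 0]}, {"grip": 0.55, "travel": [0, 0, -10], "turn": [0, 0, 0]}, {"grip": 0.55, "travel": [0, 0, -35], "turn": [0, 0, 0]}, {"grip": 0.55, "travel": [0, 0, -80], "turn": [0, 0, 0]}, {"grip": 0.55, "travel": [0, 0, -130], "turn": [0, 0, 0]}, {"grip": 0.55, "travel": [0, 0, -180], "turn": [0, 0, 0]}, {"grip": 0.55, "travel": [0, 0, -180], "turn": [0, 0, 0]}])

```text
time: 30.42
position: [0.6026, 0.1103, 0.2984]
eef_rot: [0.977, -0.045, 0.209, 0.01]
wrist_force: [0.2, -0.3, -0.1]
opening: 0.0384
```

```bash
python3 - <<'E'
from h import *
s=state();print(torack(s["position"]))
mv([.555,-.31,.31],Rt(-18.5,0))
a=cv2.resize(capture("side")[60:330,20:300],None,fx=1.4,fy=1.4);b=cv2.resize(capture("scene")[140:384,130:400],(392,378));cv2.imwrite("pics/d11.png",np.hstack([a,b]))
E
```

```text
{'time': 30.425, 'position': [0.603, 0.11, 0.298], 'eef_rot': [0.977, -0.045, 0.209, 0.01], 'wrist_force': [0.169, -0.29, -0.064], 'opening': 0.038, 'joint_positions': [0.329, 0.098, -0.72, 1.859, 0.336, 0.853, -2.216]}
[-0.01646819  0.00231122  0.29841941]
travel [-3.1, 422.9, -14.2] turn [-2.8, -24.1, 13.0] rows 7.0
```

View pics/d11.png

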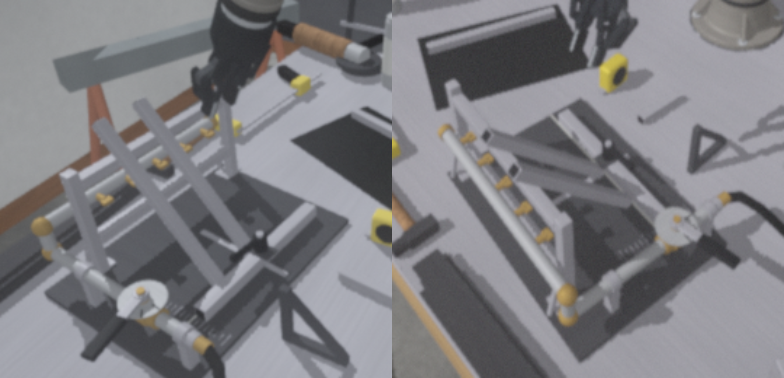

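Two bars lean parallel to each other. Now the third.

>>> step_arm(commands=[{"grip": 0.5, "travel": [-3, 60, -14], "turn": [-1, -8, 4.5]}, {"grip": 0.5, "travel": [-3, 120, -14], "turn": [-2, -16, 9]}, {"grip": 0.5, "travel": [-3, 180, -14], "turn": [-2.8, -24, 13]}, {"grip": 0.5, "travel": [-3, 240, -14], "turn": [-2.8, -24, 13]}, {"grip": 0.5, "travel": [-3, 300, -14], "turn": [-2.8, -24, 13]}, {"grip": 0.5, "travel": [-3, 360, -14], "turn": [-2.8, -24, 13]}, {"grip": 0.5, "travel": [-3, 423, -14], "turn": [-2.8, -24, 13]}, {"grip": 0.5, "travel": [-3, 423, -14], "turn": [-2.8, -24, 13]}, {"grip": 0.5, "travel": [-3, 423, -14], "turn": [-2.8, -24, 13]}])

```text
time: 31.65
position: [0.5532, -0.3115, 0.3027]
eef_rot: [0.987, -0.162, -0.005, -0.0]
wrist_force: [0.4, 0.6, 0.5]
opening: 0.0426
```

```bash
sed -i 's/^    if b\[3\]<26: //; s/^    mv(/    mv(/' look.py; sed -i 's/if b\[3\]<26: //' look.py; python3 look.py
```

```text
{'time': 31.65, 'position': [0.553, -0.312, 0.303], 'eef_rot': [0.987, -0.162, -0.005, -0.0], 'wrist_force': [0.398, 0.558, 0.537], 'opening': 0.043, 'joint_positions': [0.784, 0.364, -0.462, 1.456, 0.164, 1.371, -1.582]}
[ 0.4161 -0.1669] [-36.31  81.45  21.26]
[ 0.469  -0.3705] [-14.08 327.45  37.8 ]
travel [-58.0, 82.3, 280.4] turn [-0.9, -24.4, -4.5] rows 5.0
travel [-57.9, 82.3, 294.4] turn [-0.9, -24.4, -4.5] rows 5.0
```

```bash
python3 - <<'E'
from h import *
import bars
im=cv2.imread("pics/wl.png");s=sense();W=cam("wrist",s);g=cv2.cvtColor(im,cv2.COLOR_BGR2GRAY)
bars.Q=[(.69,-.26),(.615,-.46),(.30,-.342),(.376,-.140)]
for t in(130,160,190):
    for b in bars.find(im,W,t): print(t,np.round(b[0],4),np.round(b[1:],2))
for r in range(50,310,25):
    k=np.nonzero(g[r,185:400]>150)[0]+185
    print(r,[(int(a[0]),int(a[-1])) for a in np.split(k,np.nonzero(np.diff(k)>2)[0]+1) if len(a)>3])
E
```

```text
130 [ 0.4186 -0.1693] [-36.28  73.88  18.36]
130 [ 0.4742 -0.3699] [-15.38 319.21  32.25]
160 [ 0.418  -0.1689] [-36.46  72.42  16.88]
160 [ 0.4736 -0.3704] [-15.33 318.29  30.87]
190 [ 0.4734 -0.3707] [-15.15 318.27  29.35]
50 [(373, 399)]
75 [(314, 331), (370, 399)]
100 [(313, 329), (366, 399)]
125 [(311, 328), (362, 399)]
150 [(310, 327), (358, 399)]
175 [(309, 325), (355, 399)]
200 [(308, 324), (351, 399)]
225 [(307, 322), (347, 399)]
250 [(190, 201), (306, 320), (344, 399)]
275 [(185, 193), (314, 326), (340, 399)]
300 [(185, 188), (205, 255), (319, 324), (357, 399)]
```

```bash
python3 - <<'E'
from h import *
im=cv2.imread("pics/wl.png");s=sense();W=cam("wrist",s);g=cv2.cvtColor(im,cv2.COLOR_BGR2GRAY)
P=[];top=None
for r in range(40,250,3):
    k=np.nonzero(g[r,300:340]>150)[0]+300
    if len(k)>10:
        top=top or r; P.append(onz(W,(k.mean()+0,r),.023)[:2])
col=g[50:80,322].astype(float);j=np.argmax(np.diff(col));print("top",top,50+j+.5,len(P))
P=np.array(P);c=P.mean(0);v=np.linalg.svd(P-c)[2][0];v*=np.sign(v[0]);yaw=np.degrees(np.arctan2(v[1],v[0]))
e=onz(W,(322,50+j+.5),.023)[:2];e=c+v*((e-c)@v);ce=e-v*.16;print("yaw",yaw,"end",e,"centre",ce, "resid",np.abs((P-c)@np.array([-v[1],v[0]])).max())
mv([*ce,.023],Rt(yaw,-25),s)
np.save("barR.npy",[*ce,yaw])
E
```

```text
top 40 58.5 65
yaw -17.8428184553524 end [ 0.6257904  -0.41721565] centre [ 0.47348629 -0.36819056] resid 0.004753281964637155
travel [-55.1, 79.9, 280.9] turn [-0.1, -24.4, -0.6] rows 5.0
```

>>> step_arm(commands=[{"grip": 0.5, "travel": [-56, 80, 50], "turn": [0, -10, -0.3]}, {"grip": 0.5, "travel": [-56, 80, 100], "turn": [0, -20, -0.3]}, {"grip": 0.5, "travel": [-56, 80, 150], "turn": [0, -24.4, -0.3]}, {"grip": 0.5, "travel": [-56, 80, 200], "turn": [0, -24.4, -0.3]}, {"grip": 0.5, "travel": [-56, 80, 240], "turn": [0, -24.4, -0.3]}, {"grip": 0.5, "travel": [-56, 80, 270], "turn": [0, -24.4, -0.3]}, {"grip": 0.5, "travel": [-56, 80, 280], "turn": [0, -24.4, -0.3]}, {"grip": 0.5, "travel": [-56, 80, 280], "turn": [0, -24.4, -0.3]}, {"grip": 0.5, "travel": [-56, 80, 280], "turn": [0, -24.4, -0.3]}])

```text
time: 32.83
position: [0.474, -0.3704, 0.027]
eef_rot: [0.965, -0.155, -0.211, -0.033]
wrist_force: [-0.5, -1.4, -0.1]
opening: 0.0425
```

```bash
python3 chk.py; python3 -c "
from h import *
mv([.4727,-.3684,.009],Rt(-18.1,-25))"
```

```text
{'time': 32.825, 'position': [0.474, -0.37, 0.027], 'eef_rot': [0.965, -0.155, -0.211, -0.033], 'wrist_force': [-0.506, -1.359, -0.119], 'opening': 0.042, 'joint_positions': [0.771, 0.79, -0.361, 1.474, 0.32, 1.366, -1.572]}
120 [(np.int64(224), np.int64(284))]
180 [(np.int64(228), np.int64(280))]
230 [(np.int64(232), np.int64(277)), (np.int64(354), np.int64(359))]
260 [(np.int64(186), np.int64(198)), (np.int64(234), np.int64(275)), (np.int64(309), np.int64(321)), (np.int64(342), np.int64(359))]
travel [5.8, -1.8, 17.2] turn [0.1, -0.3, -0.2] rows 1.0
```

>>> step_arm(commands=[{"grip": 0.5, "travel": [5, 0, 9], "turn": [0, 0, 0]}, {"grip": 0.5, "travel": [5, 0, 17], "turn": [0, 0, 0]}, {"grip": 0.5, "travel": [5, 0, 17], "turn": [0, 0, 0]}, {"grip": 1, "travel": [5, 0, 17], "turn": [0, 0, 0]}, {"grip": 1, "travel": [5, 0, 17], "turn": [0, 0, 0]}, {"grip": 1, "travel": [5, 0, 17], "turn": [0, 0, 0]}, {"grip": 1, "travel": [5, 0, 17], "turn": [0, 0, 0]}], force=90)

```text
time: 33.75
position: [0.4707, -0.3698, 0.0083]
eef_rot: [0.964, -0.156, -0.212, -0.033]
wrist_force: [-0.0, -0.6, 2.6]
opening: 0.0178
```

>>> step_arm(commands=[{"grip": 1, "travel": [-6, 0, -14], "turn": [0, 0, 0]}, {"grip": 1, "travel": [-25, 0, -54], "turn": [0, 0, 0]}, {"grip": 1, "travel": [-50, 0, -108], "turn": [0, 0, 0]}, {"grip": 1, "travel": [-76, 0, -163], "turn": [0, 0, 0]}, {"grip": 1, "travel": [-93, 0, -199], "turn": [0, 0, 0]}, {"grip": 1, "travel": [-93, 0, -199], "turn": [0, 0, 0]}])

```text
time: 34.5
position: [0.4713, -0.3694, 0.2315]
eef_rot: [0.965, -0.156, -0.209, -0.032]
wrist_force: [0.5, -0.8, -4.0]
opening: 0.0177
```

```bash
python3 - <<'E'
from h import *
state();mv([.53,-.26,.31],Rt(-5.5,23.5))
E
```

```text
{'time': 34.5, 'position': [0.471, -0.369, 0.232], 'eef_rot': [0.965, -0.156, -0.209, -0.032], 'wrist_force': [0.525, -0.813, -3.957], 'opening': 0.018, 'joint_positions': [0.785, 0.588, -0.389, 1.337, 0.254, 1.684, -1.507]}
travel [-13.1, -122.0, -80.7] turn [0.1, 47.7, -13.2] rows 5.0
```

>>> step_arm(commands=[{"grip": 1, "travel": [-4, -30, -27], "turn": [0, 8, -2.2]}, {"grip": 1, "travel": [-8, -60, -54], "turn": [0, 16, -4.4]}, {"grip": 1, "travel": [-11, -90, -81], "turn": [0, 25, -7]}, {"grip": 1, "travel": [-13, -122, -81], "turn": [0, 34, -9.4]}, {"grip": 1, "travel": [-13, -122, -81], "turn": [0, 42, -11.6]}, {"grip": 1, "travel": [-13, -122, -81], "turn": [0, 47.7, -13.2]}, {"grip": 1, "travel": [-13, -122, -81], "turn": [0, 47.7, -13.2]}, {"grip": 1, "travel": [-13, -122, -81], "turn": [0, 47.7, -13.2]}])

```text
time: 35.5
position: [0.529, -0.2595, 0.3056]
eef_rot: [0.979, -0.047, 0.199, 0.008]
wrist_force: [0.1, -0.8, -3.0]
opening: 0.0179
```

```bash
python3 - <<'E'
from h import *
state();mv(rack(.060,-.08,.27),Rt(-5.5,23.5))
E
```

```text
{'time': 35.5, 'position': [0.529, -0.26, 0.306], 'eef_rot': [0.979, -0.047, 0.199, 0.008], 'wrist_force': [0.076, -0.771, -3.016], 'opening': 0.018, 'joint_positions': [0.989, 0.052, -0.541, 1.871, -0.149, 0.856, -1.136]}
travel [91.2, -292.7, 78.1] turn [-0.1, 0.5, -0.0] rows 6.0
```

>>> step_arm(commands=[{"grip": 1, "travel": [15, -50, 12], "turn": [0, 0.5, 0]}, {"grip": 1, "travel": [31, -100, 25], "turn": [0, 0.5, 0]}, {"grip": 1, "travel": [46, -150, 38], "turn": [0, 0.5, 0]}, {"grip": 1, "travel": [62, -200, 51], "turn": [0, 0.5, 0]}, {"grip": 1, "travel": [77, -250, 64], "turn": [0, 0.5, 0]}, {"grip": 1, "travel": [91, -292.5, 78], "turn": [0, 0.5, 0]}, {"grip": 1, "travel": [91, -292.5, 78], "turn": [0, 0.5, 0]}, {"grip": 1, "travel": [91, -292.5, 78], "turn": [0, 0.5, 0]}, {"grip": 1, "travel": [91, -292.5, 78], "turn": [0, 0.5, 0]}])

```text
time: 36.62
position: [0.6708, 0.0188, 0.2704]
eef_rot: [0.978, -0.048, 0.204, 0.01]
wrist_force: [0.9, -0.4, -3.3]
opening: 0.0178
```

```bash
python3 - <<'E'
from foot import *
s=state();mv(rack(.060,-.08,.15),Rt(-5.5,23.5)); foot(-.08,s["position"][2]-.1326)
E
```

```text
{'time': 36.625, 'position': [0.671, 0.019, 0.27], 'eef_rot': [0.978, -0.048, 0.204, 0.01], 'wrist_force': [0.938, -0.373, -3.271], 'opening': 0.018, 'joint_positions': [0.477, 0.245, -0.725, 1.776, 0.387, 0.815, -2.085]}
travel [-48.3, -2.1, 110.3] turn [0.0, -0.0, -0.1] rows 2.0
side [172, 172, 172, 172, 173, 173, 174, 173, 170, 159, 142, 132, 131, 131, 130, 131, 131, 131, 131, 131, 131, 131, 131, 131, 131, 131, 131, 131, 131, 130]
```

Foot edge is at t≈0, as predicted, so I descend.

>>> step_arm(commands=[{"grip": 1, "travel": [-16, -1, 36.5], "turn": [0, 0, 0]}, {"grip": 1, "travel": [-32, -2, 73], "turn": [0, 0, 0]}, {"grip": 1, "travel": [-44, -2, 100], "turn": [0, 0, 0]}, {"grip": 1, "travel": [-51.3, -2, 117], "turn": [0, 0, 0]}, {"grip": 1, "travel": [-54, -1, 122.5], "turn": [0, 0, 0]}, {"grip": 1, "travel": [-55.6, 0, 126.2], "turn": [0, 0, 0]}, {"grip": 1, "travel": [-55.6, 0, 126.2], "turn": [0, 0, 0]}, {"grip": 1, "travel": [-55.6, 0, 126.2], "turn": [0, 0, 0]}])

```text
time: 37.67
position: [0.6709, 0.0209, 0.1338]
eef_rot: [0.978, -0.047, 0.205, 0.009]
wrist_force: [-0.5, 0.7, -2.4]
opening: 0.0182
```

>>> step_arm(commands=[{"grip": 1, "travel": [-0.8, 0, 1.8], "turn": [0, 0, 0]}, {"grip": 1, "travel": [-0.8, 0, 1.8], "turn": [0, 0, 0]}, {"grip": 1, "travel": [-0.8, 0, 1.8], "turn": [0, 0, 0]}])

```text
time: 38.05
position: [0.6706, 0.0209, 0.1311]
eef_rot: [0.978, -0.047, 0.205, 0.009]
wrist_force: [-0.3, -0.2, -2.2]
opening: 0.0175
```

```bash
python3 - <<'E'
from foot import *
s=state();print(torack(s["position"]));mv(rack(.060,-.08,.1305),Rt(-5.5,23.5))
E
```

```text
{'time': 38.05, 'position': [0.671, 0.021, 0.131], 'eef_rot': [0.978, -0.047, 0.205, 0.009], 'wrist_force': [-0.29, -0.161, -2.223], 'opening': 0.018, 'joint_positions': [0.357, 0.388, -0.609, 1.928, 0.631, 0.567, -2.323]}
[ 0.05977851 -0.08016369  0.131136  ]
travel [-0.1, -0.2, 0.7] turn [-0.1, -0.1, 0.0] rows 1.0
```

>>> step_arm(commands=[{"grip": 1, "travel": [-0.8, 0, 1.8], "turn": [0, 0, 0]}, {"grip": 1, "travel": [-1.2, 0, 2.8], "turn": [0, 0, 0]}, {"grip": 1, "travel": [-1.2, 0, 2.8], "turn": [0, 0, 0]}, {"grip": 1, "travel": [-2.6, 0, 2.2], "turn": [0, 0, 0]}, {"grip": 1, "travel": [-4, 0, 1.4], "turn": [0, 0, 0]}, {"grip": 1, "travel": [-4, 0, 1.4], "turn": [0, 0, 0]}])

```text
time: 38.8
position: [0.6704, 0.0211, 0.1309]
eef_rot: [0.977, -0.047, 0.208, 0.009]
wrist_force: [4.9, -0.8, 6.1]
opening: 0.0178
```

```bash
python3 - <<'E'
from foot import *
s=state();print(torack(s["position"]))
E
```

```text
{'time': 38.8, 'position': [0.67, 0.021, 0.131], 'eef_rot': [0.977, -0.047, 0.208, 0.009], 'wrist_force': [4.892, -0.793, 6.133], 'opening': 0.018, 'joint_positions': [0.354, 0.386, -0.605, 1.934, 0.638, 0.557, -2.33]}
[ 0.05950254 -0.07993974  0.13085032]
```

>>> step_arm(commands=[{"grip": 0.72, "travel": [-0.5, 0, 0.3], "turn": [0, 0, 0]}, {"grip": 0.66, "travel": [-0.5, 0, 0.3], "turn": [0, 0, 0]}, {"grip": 0.6, "travel": [-0.5, 0, 0.3], "turn": [0, 0, 0]}, {"grip": 0.55, "travel": [0, 0, -10], "turn": [0, 0, 0]}, {"grip": 0.55, "travel": [0, 0, -35], "turn": [0, 0, 0]}, {"grip": 0.55, "travel": [0, 0, -80], "turn": [0, 0, 0]}, {"grip": 0.55, "travel": [0, 0, -130], "turn": [0, 0, 0]}, {"grip": 0.55, "travel": [0, 0, -180], "turn": [0, 0, 0]}, {"grip": 0.55, "travel": [0, 0, -180], "turn": [0, 0, 0]}])

```text
time: 39.92
position: [0.5967, 0.029, 0.2982]
eef_rot: [0.977, -0.046, 0.209, 0.01]
wrist_force: [0.3, 0.1, -0.5]
opening: 0.0388
```

```bash
python3 - <<'E'
from h import *
s=state();print(torack(s["position"]))
S=cam("scene");D=cam("side");k=.64
a=capture("side");b=capture("scene");cv2.imwrite("pics/d12r.png",a);cv2.imwrite("pics/s12r.png",b)
# valve measured earlier: axis and tip, from two views
for nm,p,q in(("axis",(511,440),(188,418)),("tip",(575,482),(130,488))):
    x,e=tri([(S,np.array(p)*k),(D,np.array(q)*k)]);print(nm,np.round(torack(x),4))
va=cv2.resize(b[260:330,300:385],None,fx=4.5,fy=4.5,interpolation=cv2.INTER_CUBIC);vb=cv2.resize(a[250:320,70:155],None,fx=4.5,fy=4.5,interpolation=cv2.INTER_CUBIC)
A=cv2.resize(a[60:330,20:300],(382,370));B=cv2.resize(b[140:384,130:400],(382,345));v=np.hstack([va,vb]);top=np.hstack([A[:345],B]);top=cv2.resize(top,(764,345))[:280]
cv2.imwrite("pics/v12.png",np.vstack([top,cv2.resize(v,(764,315))]))
E
```

```text
{'time': 39.925, 'position': [0.597, 0.029, 0.298], 'eef_rot': [0.977, -0.046, 0.209, 0.01], 'wrist_force': [0.275, 0.106, -0.504], 'opening': 0.039, 'joint_positions': [0.576, 0.058, -0.785, 1.896, 0.221, 0.811, -1.985]}
[-0.01454532 -0.07918936  0.29822174]
axis [-0.0399  0.2132  0.1156]
tip [-0.0632  0.3175  0.1139]
```

View pics/v12.png

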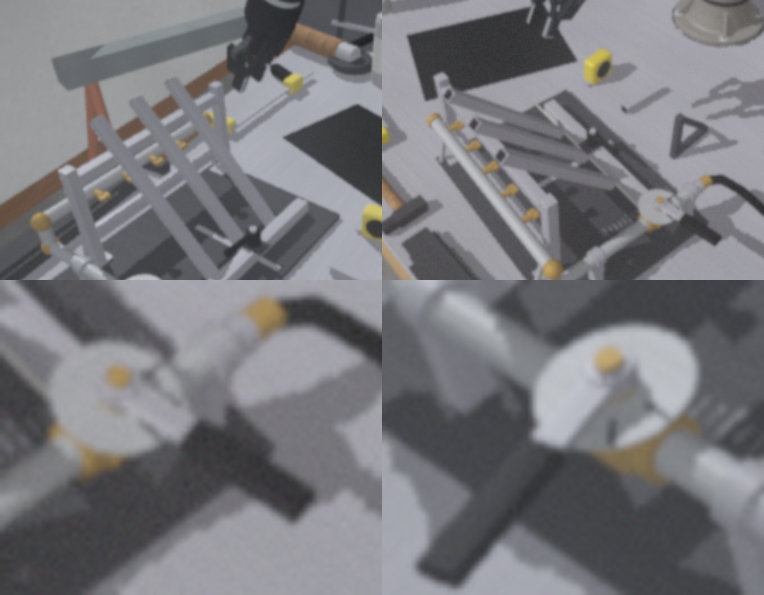

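All three bars lean parallel on the rail with their feet at the stop, and the valve lever points left (closed). I go above the valve to measure its axis and lever angle.

```bash
python3 - <<'E'
from h import *
mv(rack(-.04,.26,.30),Rt(84.5,0))
E
```

```text
travel [-19.2, -340.7, -15.7] turn [18.5, -18.5, -88.6] rows 9.0
```

>>> step_arm(commands=[{"grip": 0.5, "travel": [-2, -38, -20], "turn": [2, -2, -9.8]}, {"grip": 0.5, "travel": [-4, -76, -30], "turn": [4, -4, -19.6]}, {"grip": 0.5, "travel": [-6, -114, -30], "turn": [6, -6, -29.4]}, {"grip": 0.5, "travel": [-9, -152, -30], "turn": [8.2, -8.2, -39.2]}, {"grip": 0.5, "travel": [-11, -190, -30], "turn": [10.2, -10.2, -49]}, {"grip": 0.5, "travel": [-13, -228, -30], "turn": [12.3, -12.3, -58.8]}, {"grip": 0.5, "travel": [-15, -266, -25], "turn": [14.4, -14.4, -68.7]}, {"grip": 0.5, "travel": [-17, -304, -20], "turn": [16.4, -16.4, -78.5]}, {"grip": 0.5, "travel": [-19, -341, -16], "turn": [18.5, -18.5, -88.6]}, {"grip": 0.5, "travel": [-19, -341, -16], "turn": [18.5, -18.5, -88.6]}, {"grip": 0.5, "travel": [-19, -341, -16], "turn": [18.5, -18.5, -88.6]}, {"grip": 0.5, "travel": [-19, -341, -16], "turn": [18.5, -18.5, -88.6]}])

```text
time: 41.52
position: [0.6048, 0.3677, 0.3002]
eef_rot: [0.741, 0.672, 0.0, 0.0]
wrist_force: [-0.4, -0.4, 0.2]
opening: 0.0424
```

```bash
python3 - <<'E'
from h import *
import pickle
s=state();mv(rack(-.04,.26,.30),Rt(84.5,0)); im=capture("wrist");W=cam("wrist",s);cv2.imwrite("pics/w13.png",im);pickle.dump(s,open("w13.pkl","wb"))
E
```

```text
{'time': 41.525, 'position': [0.605, 0.368, 0.3], 'eef_rot': [0.741, 0.672, 0.0, 0.0], 'wrist_force': [-0.419, -0.419, 0.191], 'opening': 0.042, 'joint_positions': [-0.012, 0.639, -1.026, 1.259, 0.537, 1.523, -1.063]}
travel [1.2, -1.0, 0.2] turn [0.0, 0.0, -0.1] rows 1.0
```

View pics/w13.png

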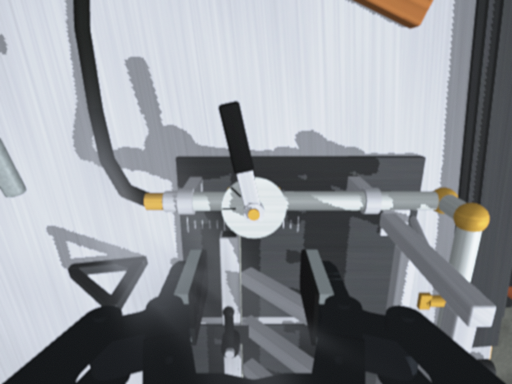

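The valve axis is at (253,214), and the black sleeve runs from (245,172) to (230,103), tilted toward the robot, so the lever is not exactly at 0. The clamp lever still lies along the stop.

```bash
cat > valve.py <<'E'
from h import *
def valve(im,W,box,cap):
    g=cv2.cvtColor(im,cv2.COLOR_BGR2GRAY);hsv=cv2.cvtColor(im,cv2.COLOR_BGR2HSV)
    m=cv2.inRange(g,0,60);k=np.zeros_like(m);k[box[0]:box[1],box[2]:box[3]]=255;m&=k
    n,l,st,_=cv2.connectedComponentsWithStats(m);j=1+np.argmax(st[1:,4]);ys,xs=np.nonzero(l==j)
    P=np.array([torack(onz(W,p,.117))[:2] for p in np.c_[xs,ys]])
    c=P.mean(0);v=np.linalg.svd(P-c)[2][0];v*=np.sign(v[1]);t=(P-c)@v
    gm=cv2.inRange(hsv,(12,110,120),(32,255,255));k[:]=0;k[cap[0]:cap[1],cap[2]:cap[3]]=255;gm&=k
    ys,xs=np.nonzero(gm);a=torack(onz(W,(xs.mean(),ys.mean()),.120))[:2]
    print("sleeve c",c.round(4),"len",np.ptp(t).round(4),"dir deg",np.degrees(np.arctan2(-v[0],v[1])).round(2),"| axis cap",a.round(4),len(xs),"| axis->c deg",np.degrees(np.arctan2(-(c-a)[0],(c-a)[1])).round(2),"dist",np.linalg.norm(c-a).round(4))
    return c,a
E
python3 - <<'E'
from valve import *
import pickle
s=pickle.load(open("w13.pkl","rb"));W=cam("wrist",s);im=cv2.imread("pics/w13.png")
valve(im,W,(95,180,205,262),(203,225,240,268))
# height check of sleeve outer end from scene+side+wrist
S=cam("scene");D=cam("side");k=.64
print(np.round([torack(tri([(W,np.array((230,104))),(S,np.array((572,483))*k),(D,np.array((131,487))*k)])[0])],4))
E
```

```text
sleeve c [-0.0588  0.2805] len 0.0735 dir deg -3.56 | axis cap [-0.0398  0.2143] 92 | axis->c deg 16.07 dist 0.0689
[[-0.0608  0.3172  0.1117]]
```

```bash
python3 - <<'E'
from valve import *
import pickle
s=pickle.load(open("w13.pkl","rb"));W=cam("wrist",s);im=cv2.imread("pics/w13.png")
c,a=valve(im,W,(95,153,205,262),(203,225,240,268))
ph=np.radians(12); 
g=rack(-.04,.2145,0)+.072*(-np.sin(ph)*RX+np.cos(ph)*RY); g[2]=.112-.017
print(g); mv(g,Rt(84.5+12,0))
r=72
for d in range(0,0): pass
E
```

```text
sleeve c [-0.0576  0.2993] len 0.048 dir deg 13.25 | axis cap [-0.0398  0.2143] 92 | axis->c deg 11.84 dist 0.0869
[0.59139243 0.39528349 0.095     ]
travel [26.0, -16.3, 205.5] turn [0.1, -0.0, -12.1] rows 4.0
```

>>> step_arm(commands=[{"grip": 0.5, "travel": [26, -16, 50], "turn": [0, 0, -8]}, {"grip": 0.5, "travel": [26, -16, 100], "turn": [0, 0, -12]}, {"grip": 0.5, "travel": [26, -16, 150], "turn": [0, 0, -12]}, {"grip": 0.5, "travel": [26, -16, 180], "turn": [0, 0, -12]}, {"grip": 0.5, "travel": [26, -16, 198], "turn": [0, 0, -12]}, {"grip": 0.5, "travel": [26, -16, 206], "turn": [0, 0, -12]}, {"grip": 0.5, "travel": [26, -16, 206], "turn": [0, 0, -12]}, {"grip": 0.5, "travel": [26, -16, 206], "turn": [0, 0, -12]}])

```text
time: 42.58
position: [0.5914, 0.3978, 0.0959]
eef_rot: [0.666, 0.746, 0.002, -0.0]
wrist_force: [-0.5, 0.3, 0.5]
opening: 0.0427
```

>>> step_arm(commands=[{"grip": 1, "travel": [0, 0, 0], "turn": [0, 0, 0]}, {"grip": 1, "travel": [0, 0, 0], "turn": [0, 0, 0]}, {"grip": 1, "travel": [0, 0, 0], "turn": [0, 0, 0]}], force=50)

```text
time: 42.95
position: [0.5914, 0.3977, 0.0955]
eef_rot: [0.666, 0.746, 0.001, -0.0]
wrist_force: [-0.2, -0.7, 4.3]
opening: 0.0189
```

```bash
python3 - <<'E'
from h import *
s=state();p=torack(s["position"]);d=p[:2]-[-.04,.2145];M=R.from_quat(s["eef_rot"]).as_matrix()
print("ang",np.degrees(np.arctan2(-d[0],d[1])),"r",np.linalg.norm(d),"tool ang",np.degrees(np.arctan2(M[1,0],M[0,0]))-84.5)
for a in (45,):
    f=np.radians(a);r=np.linalg.norm(d)
    for q in(16,24,32,40,45): 
        f=np.radians(q);t=rack(-.04-r*np.sin(f),.2145+r*np.cos(f),s["position"][2]);mv(t,Rt(84.5+q,0),s)
E
```

```text
{'time': 42.95, 'position': [0.591, 0.398, 0.095], 'eef_rot': [0.666, 0.746, 0.001, -0.0], 'wrist_force': [-0.215, -0.699, 4.273], 'opening': 0.019, 'joint_positions': [-0.052, 0.815, -0.98, 1.481, 0.699, 1.218, -1.015]}
ang 11.817609518711869 r 0.07435596239625837 tool ang 12.02717995655675
travel [-0.2, -5.4, -0.0] turn [0.1, -0.1, -4.0] rows 1.0
travel [-1.6, -15.7, -0.0] turn [0.1, -0.1, -12.0] rows 2.0
travel [-4.5, -25.7, -0.1] turn [0.1, -0.1, -20.0] rows 2.0
travel [-8.7, -35.1, -0.1] turn [0.1, -0.1, -28.0] rows 3.0
travel [-12.0, -40.7, -0.1] turn [0.1, -0.1, -33.0] rows 4.0
```

Centred grip (force changed by under 1 N sideways on closing), so I turn to 45°.

>>> step_arm(commands=[{"grip": 1, "travel": [-0.2, -5.4, 0], "turn": [0, 0, -4]}, {"grip": 1, "travel": [-0.8, -10.6, 0], "turn": [0, 0, -8]}, {"grip": 1, "travel": [-1.6, -15.7, 0], "turn": [0, 0, -12]}, {"grip": 1, "travel": [-2.9, -20.8, 0], "turn": [0, 0, -16]}, {"grip": 1, "travel": [-4.5, -25.7, 0], "turn": [0, 0, -20]}, {"grip": 1, "travel": [-6.4, -30.5, 0], "turn": [0, 0, -24]}, {"grip": 1, "travel": [-8.7, -35.1, 0], "turn": [0, 0, -28]}, {"grip": 1, "travel": [-12, -40.7, 0], "turn": [0, 0, -33]}, {"grip": 1, "travel": [-12, -40.7, 0], "turn": [0, 0, -33]}, {"grip": 1, "travel": [-12, -40.7, 0], "turn": [0, 0, -33]}])

```text
time: 44.2
position: [0.5519, 0.3806, 0.0954]
eef_rot: [0.427, 0.904, 0.001, 0.0]
wrist_force: [-1.3, -2.1, 4.7]
opening: 0.0188
```

```bash
python3 - <<'E'
from h import *
s=state();p=torack(s["position"]);d=p[:2]-[-.04,.2145];M=R.from_quat(s["eef_rot"]).as_matrix()
print("ang",np.degrees(np.arctan2(-d[0],d[1])),"r",np.linalg.norm(d),"tool ang",np.degrees(np.arctan2(M[1,0],M[0,0]))-84.5)
E
```

```text
{'time': 44.2, 'position': [0.552, 0.381, 0.095], 'eef_rot': [0.427, 0.904, 0.001, 0.0], 'wrist_force': [-1.295, -2.147, 4.706], 'opening': 0.019, 'joint_positions': [0.041, 0.817, -1.114, 1.595, 0.769, 1.225, -0.534]}
ang 45.43981368073186 r 0.07413490658092506 tool ang 44.99949527312677
```

>>> step_arm(commands=[{"grip": 0.7, "travel": [0, 0, 0], "turn": [0, 0, 0]}, {"grip": 0.6, "travel": [0, 0, 0], "turn": [0, 0, 0]}, {"grip": 0.5, "travel": [0, 0, 0], "turn": [0, 0, 0]}, {"grip": 0.5, "travel": [0, 0, -20], "turn": [0, 0, 0]}, {"grip": 0.5, "travel": [0, 0, -70], "turn": [0, 0, 0]}, {"grip": 0.5, "travel": [0, 0, -130], "turn": [0, 0, 10]}, {"grip": 0.5, "travel": [-20, 30, -170], "turn": [0, 0, 20]}, {"grip": 0.5, "travel": [-46, 33, -205], "turn": [0, 0, 30]}, {"grip": 0.5, "travel": [-46, 33, -205], "turn": [0, 0, 40]}, {"grip": 0.5, "travel": [-46, 33, -205], "turn": [0, 0, 45]}, {"grip": 0.5, "travel": [-46, 33, -205], "turn": [0, 0, 45]}, {"grip": 0.5, "travel": [-46, 33, -205], "turn": [0, 0, 45]}])

```text
time: 45.7
position: [0.6062, 0.3661, 0.2999]
eef_rot: [0.74, 0.673, 0.001, -0.0]
wrist_force: [-0.6, -0.9, 0.4]
opening: 0.043
```

```bash
python3 - <<'E'
from h import *
import pickle
s=state();im=capture("wrist");W=cam("wrist",s);cv2.imwrite("pics/w14.png",im);pickle.dump(s,open("w14.pkl","wb"))
for a in(0,40,45,50,90):
    f=np.radians(a);print(a,[proj(W,rack(-.0398-r*np.sin(f),.2143+r*np.cos(f),.117)).round(1).tolist() for r in(0,.043,.111)])
a=capture("side");b=capture("scene");A=cv2.resize(a[60:330,20:300],(330,318));B=cv2.resize(b[140:384,130:400],(352,318))
w=cv2.resize(im[60:384],(430,272));sc=cv2.resize(b,(363,272));cv2.imwrite("pics/f14.png",np.vstack([np.hstack([A,B,np.zeros((318,111,3),np.uint8)]),np.hstack([w,sc])]))
E
```

```text
{'time': 45.7, 'position': [0.606, 0.366, 0.3], 'eef_rot': [0.74, 0.673, 0.001, -0.0], 'wrist_force': [-0.558, -0.866, 0.438], 'opening': 0.043, 'joint_positions': [-0.007, 0.641, -1.031, 1.259, 0.539, 1.522, -1.057]}
0 [[251.5, 212.2], [251.5, 170.7], [251.5, 97.9]]
40 [[251.5, 212.2], [223.3, 180.7], [175.0, 126.7]]
45 [[251.5, 212.2], [220.5, 183.2], [167.8, 133.8]]
50 [[251.5, 212.2], [218.0, 185.9], [161.5, 141.4]]
90 [[251.5, 212.2], [208.9, 212.1], [141.5, 212.0]]
```

View pics/f14.png

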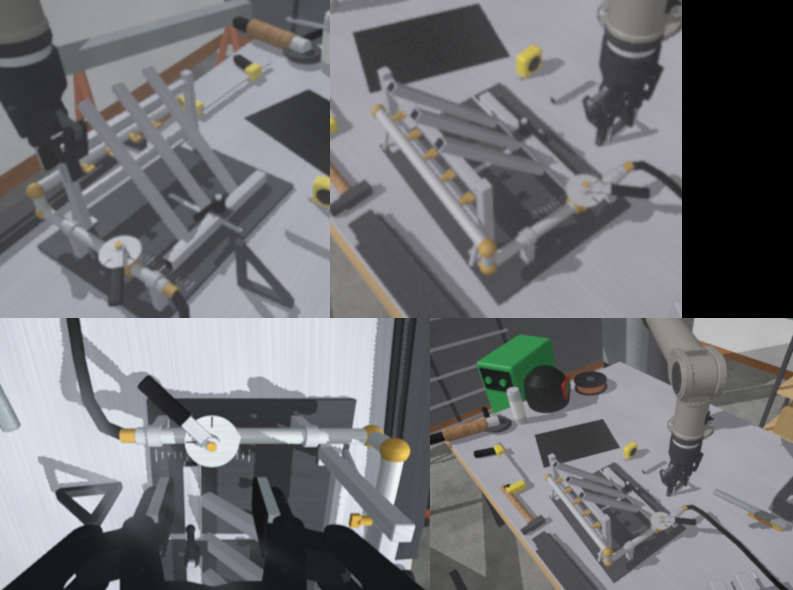

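The last picture shows all three bars still leaning, the tools in place and the valve lever diagonal, with its sleeve near the predicted 45° pixels. I confirm the angle, the stop and the bars numerically.

```bash
python3 - <<'E'
from valve import *
import pickle
s=pickle.load(open("w14.pkl","rb"));W=cam("wrist",s);im=cv2.imread("pics/w14.png")
valve(im,W,(115,152,150,215),(203,224,238,264))
s0=pickle.load(open("w13.pkl","rb"))
# predicted lean vs. seen: bar head end (top face far corner) and foot for each bar, side view edges
a=capture("side");g=cv2.cvtColor(a,cv2.COLOR_BGR2GRAY);D=cam("side");th=np.radians(47.4);u=np.array([np.cos(th),np.sin(th)]);w=np.array([-u[1],u[0]])
U=np.array([-.0445,.010])
for y in(.08,0,-.08):
    cs=[]
    for t in(.06,.12,.18,.24,.30):
        q=U+t*u+.02*w;v=[]
        for dy in np.arange(-.03,.031,.002): v.append(cv2.getRectSubPix(g,(1,1),proj(D,rack(q[0],y+dy,q[1])).tolist())[0,0])
        d=np.diff(np.array(v,float));i=np.argsort(-abs(d))[:2];cs.append([int(-28+2*j) for j in sorted(i)])
    print(y,"edge offsets mm along t:",cs)
E
```

```text
sleeve c [-0.1071  0.2847] len 0.0349 dir deg 67.03 | axis cap [-0.0398  0.2144] 91 | axis->c deg 43.75 dist 0.0973
0.08 edge offsets mm along t: [[-6, 24], [-6, 22], [-6, 20], [-6, 28], [-10, -8]]
0 edge offsets mm along t: [[-8, 24], [-6, 24], [-4, 22], [-22, -14], [-4, 24]]
-0.08 edge offsets mm along t: [[26, 28], [26, 28], [24, 28], [-10, -8], [-8, 26]]
```

```bash
python3 - <<'E'
from h import *
import pickle
for n,rng in(("w13",(-15,45)),("w14",(20,70))):
    s=pickle.load(open(n+".pkl","rb"));W=cam("wrist",s);g=cv2.cvtColor(cv2.imread(f"pics/{n}.png"),cv2.COLOR_BGR2GRAY)
    o=[]
    for r in np.arange(.055,.108,.006):
        A=np.arange(*rng,.5);v=np.array([cv2.getRectSubPix(g,(1,1),proj(W,rack(-.0398-r*np.sin(f),.2143+r*np.cos(f),.117)).tolist())[0,0] for f in np.radians(A)])
        k=A[v<38];o.append((round(r,3),round(float(k.mean()),1) if len(k) else None,round(float(np.radians(np.ptp(k))*r*1000),1) if len(k) else 0))
    print(n,o)
E
```

```text
w13 [(np.float64(0.055), 12.0, 19.2), (np.float64(0.061), 12.5, 18.1), (np.float64(0.067), 12.0, 16.4), (np.float64(0.073), 11.8, 15.9), (np.float64(0.079), 12.0, 16.5), (np.float64(0.085), 12.0, 16.3), (np.float64(0.091), 12.0, 15.9), (np.float64(0.097), 12.0, 15.2), (np.float64(0.103), 12.0, 16.2)]
w14 [(np.float64(0.055), 43.5, 19.2), (np.float64(0.061), 43.5, 19.2), (np.float64(0.067), 43.8, 19.3), (np.float64(0.073), 44.2, 17.2), (np.float64(0.079), 42.6, 13.1), (np.float64(0.085), 42.6, 12.6), (np.float64(0.091), 41.8, 8.7), (np.float64(0.097), 41.6, 7.6), (np.float64(0.103), 41.4, 6.3)]
```

```bash
python3 - <<'E'
from h import *
import pickle
s=pickle.load(open("w14.pkl","rb"));W=cam("wrist",s);g=cv2.cvtColor(cv2.imread("pics/w14.png"),cv2.COLOR_BGR2GRAY)
A=np.arange(30,62,.5)
for r in np.arange(.067,.108,.008):
    v=np.array([cv2.getRectSubPix(g,(1,1),proj(W,rack(-.0398-r*np.sin(f),.2143+r*np.cos(f),.117)).tolist())[0,0] for f in np.radians(A)]).astype(float)
    d=np.diff(v);i,j=np.argmin(d[:30]),28+np.argmax(d[28:]);print(round(r,3),A[i]+.25,A[j]+.25,"mid",(A[i]+A[j])/2+.25,v[::4].astype(int))
E
```

```text
0.067 30.25 54.75 mid 42.5 [ 95  57  51  31  30  32  33  33  34  35  36  37  65 107 122 123]
0.075 36.75 52.25 mid 44.5 [146 146 146 114  27  31  34  34  35  36  38  43  62  62  64  66]
0.083 37.25 51.25 mid 44.25 [215 217 188 146  52  33  35  36  37  38  39  55  64  65  66  67]
0.091 37.75 54.75 mid 46.25 [219 216 219 221 103  31  35  37  38  39  41  59  79 137 148 151]
0.099 38.75 50.25 mid 44.5 [217 218 220 214 135  30  37  38  40  42  65 149 150 151 150 153]
0.107 39.25 50.25 mid 44.75 [217 219 220 219 181  32  37  37  41  41  89 148 152 150 151 150]
```

```bash
python3 -c "
from h import *
state(); print(sign_off())"
```

```text
{'time': 45.9, 'position': [0.606, 0.366, 0.299], 'eef_rot': [0.74, 0.673, 0.0, -0.001], 'wrist_force': [0.1, 0.694, 0.271], 'opening': 0.043, 'joint_positions': [-0.007, 0.642, -1.03, 1.259, 0.539, 1.522, -1.058]}
the job is handed in; nothing more can be done
None
```

The job is handed in at 45.9 s, with every step done in the order asked. I released the clamp, slid the stop about 59 mm to the line and clamped it again. I then leaned the three balusters on the top rail at rack y of about +80, 0 and -80 mm with their feet against the stop. Last, I turned the valve from 12° to half open; the robot was clear of everything at hand-in.

**Checks**
- **Stop:** its back face measured within about 1 mm of the line's middle. The two edge readings disagreed slightly: 0.7 mm off from the front edge and about 2.5 mm off from the blurred back edge. I did not measure the stop again after leaning the bars.
- **Clamp:** the lever's angle matches its clamped start angle to within about 1°, measured before the bars were leaned. The last picture still shows it along the stop.
- **Bars:** the last pictures show all three leaning parallel, with their feet at the stop. At each placing the wrist felt contact with both deck and stop. My numeric edge check agreed for most points on the bars at +80 and 0, but was inconclusive for the bar at -80, so that one rests on the pictures and the contact forces.
- **Valve:** most readings put the lever at 44 to 45° (rejected fits ranged from 41 to 46°), and the gripper stood at 45.0° when it let go.
- **Other tools and offcut:** I never touched them. By eye they are unmoved in the last pictures; I did not measure them.

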